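Pack and clamp a blank in the holding jig

TASK

Get the square wooden blank held fast in the jig for carving: slide it home against the fence, then try the three packers in the space left between the blank and the clamp's plunger, stand the thickest one that goes in there without forcing, down on the board, and press the clamp lever down past centre so that it locks everything tight. Leave the other two packers on the bench.

Things in the scene. Friction and masses are not known exactly. Their poses are not given: they have to be found in the camera images.
- jig: plywood board fixed on the bench, 230 x 300 x 18 mm; origin at the centre of its underside, board top 18 mm above it. Its y axis is the clamping direction (towards the fence), its x axis runs across; all positions called 'jig' below are in this frame. A push-type toggle clamp stands on its -y half: steel body at jig y -95 to -29 mm, |x| < 36 mm, up to 62 mm above the underside, with the lever above it; a 12 mm plunger rod sticks out of it towards +y
- plunger: the clamp's plunger with its round rubber pad (24 mm across, rim rounded off); origin at the centre of the pad's front face, at jig x = 0, 36 mm above the jig's underside (pad top at 48 mm). Drawn back (lever up) the face is at jig y = about +11.5 mm and cannot be pushed back; the lever drives it up to 4.5 mm towards +y, with a spring of roughly 8 to 21 N behind it
- lever_pivot (a point): pivot of the clamp lever, its hinge axis along jig x, at jig x = 0, y = -78 mm, 52 mm above the jig's underside
- lever_grip (a point): point on the black grip (19 mm thick) of the clamp lever, 85 mm from the pivot; the lever ends 107 mm from the pivot
- clamp_lever (a joint): lever angle in rad: at 0 it is up, leaning 0.55 rad from vertical towards jig -y; pressing its grip towards -y and down raises the value; over centre at 0.87, stop at 1.0 (lever lying nearly level, pointing to -y). It needs up to about 0.45 Nm and stays where it is left
- fence: dark wooden fence bar across the board, 200 (x) x 36 (y) x 22 mm high, with two black clamping knobs (up to 59 mm above the jig's underside, at x = -75 and +75 mm) on top; locked, it does not move in use but it may have been locked at different places. Origin at the foot of the middle of its -y face, the face against which the blank belongs; axes as the jig's
- blank_mid (a point): centre of the blank, a square softwood bar 50 x 200 x 50 mm, 0.25 kg, that lies on the jig's board, its length (its own y axis) along the fence, 5 to 13 mm short of the fence at first. Loose; its top is 68 mm above the jig's underside
- packer_a_mid (a point): centre of packer a, a plain wooden block 26 mm thick (its y axis), 100 mm long (its x axis), 90 mm high, standing on the bench; its long lower edges are rounded 5 mm; 0.16 kg
- packer_b_mid (a point): centre of packer b, the same but 30 mm thick
- packer_c_mid (a point): centre of packer c, the same but 34 mm thick

How it is judged:
By the outcome, as a careful person would: the job done as asked, in the order asked, and still so for the second after the job is handed in, with the robot touching nothing.
It also fails if it takes over 72 s, if anything falls off the work surface, if the arm or the gripper's body presses on something with over 40 N, if the wrist force passes 120 N, or if a joint passes its speed limit or range.

ROBOT

A 6-joint arm with a two-finger parallel gripper is mounted at the origin on a cart in front of the work surface, level with it; the furniture and walls round the work are solid. World frame = base frame: x ahead of the robot, y to its left, z up, the work surface at z = 0. Lengths are in mm, angles in rad, forces in N, time in s.
With the tool pointing down it reaches from about 350 to 975 mm from the base axis. Payload 4.9 kg.
Tool frame: the origin (TCP) lies at the very end of the fingers, on their centre line; the grasp point (between the pads) lies 19 mm behind it; z points along the fingers, y is the direction in which the jaws open and shut (so a half turn about z gives the same grasp; the last joint's range is limited). The gripper opens to 85 mm and grips with 20 to 120 N. Pads are 22 mm wide; open, the fingers measure 114 mm over their backs; the gripper's body (76 mm by 85 mm) begins 54 mm behind the grasp point. The pads swing forward as they close: fully open they stand 13 mm farther back than shut.
Start: joints at [1.206, 0.053, 1.613, -0, 1.476, -0.119], TCP at [152.073, 606.197, 202.504] pointing down, gripper open.
Joint ranges: [-3.01, 3.01], [-1.01, 2.22], [0.06, 2.58], [-1.02, 4.17], [0.09, 2.62], [-3.14, 3.14]. Speed limits (rad/s): [2.57, 2.57, 3.14, 3.14, 3.14, 3.14].

INTERFACE

Orientations are given as a 3x3 rotation matrix whose columns are the frame's x, y, z axes.
In Python, from cell import robot gives the robot as it stands.
- The arm moves only by the tool drive_tool, never from a script. Its argument "targets" is a list of rows, each a list of 3 entries, a list of its own where there are three numbers: the opening, from 0 (shut) to 1 (fully open), then the shift along the tool's x, y, z in mm, then the turn about the tool's z in rad. A call has exactly 8 rows; each row is the pose to reach, as a shift and turn from the pose measured when the call began, along the tool's axes at that moment; what a row does not reach only later rows make up. A row lasts 1/10 s, in which the tool goes at most 50 mm and 8.59 degrees, less where a joint would pass 70% of its speed; a pose out of reach is approached as far as the arm can. A call with a gripper value outside its range is refused whole. The fingers move at their own pace and stop on an object; "force" is the grip in N (left out, the last holds). Time passes only in rows, so rows that repeat a pose let the fingers close, or fill a call up. It gives the time, the measured TCP pose, the force and the opening at its end, in the units of the state.
- robot.state(): the state, without advancing time (a new reading comes with each control period).
- robot.camera(name): name is "scene" or "top"; returns a dict with "img" (480x640x3 uint8, red, green, blue), "fx", "fy", "cx", "cy" (pixels), "k1" (the pictures are not rectified: a ray, as slopes to the right and down, at radius r is drawn at 1 + k1 r^2 times it, then the intrinsics apply), "world_to_cam" (4x4, takes a point from world to camera coordinates). Camera axes: x right, y up, looking along -z (the intrinsics and any distortion apply to the point x, -y, -z); pixel columns grow to the right and rows downward; lengths in mm; the calibration is good to about 2 mm. A picture is of the moment at which its call begins. There is no depth.
- robot.sign_off(): hands the job in, once; it reports no verdict.
The state is a dict: "time_s": time; "joint_pos": joint angles; "joint_velocities": joint speeds; "joint_torque": joint torques, N m; "tool_pos": TCP position; "ee_rot": TCP orientation; "wrist_force": force on the tool from outside, world axes, zero at the start; "ft_torque": the same for the moment, N m; "finger_gap": finger opening in mm.
Only numpy, scipy, OpenCV 4.12 (cv2) and the standard library are available. Lean on these libraries where they do the work, as an engineer would, in place of code of your own. Each camera call takes 0.05 s, during which the arm holds its last target.

## Working session

There is one attempt and no reset: what is moved stays moved. The work goes in short steps, Python scripts to look and compute and a tool call to move; the robot and the scene stay as the last step left them, time stands still between calls to the robot, and variables do not carry over. Pictures are saved under pics/ and viewed, and the job is handed in when it is done.

Besides the shell and the picture viewer there is one more tool, called as name([rows], argument=value, ...), one row to a line, values as JSON. drive_tool: Moves the arm, as the interface text tells. Its arguments: {"type":"object","properties":{"targets":{"type":"array","items":{"type":"array"}},"force":{"type":"number"}},"required":["targets"]}

```bash
ls; mkdir -p pics
python3 - <<'E'
from cell import robot
import cv2
for n in ["scene","top"]:
    c=robot.camera(n); cv2.imwrite(f"pics/{n}0.png",c["img"][:,:,::-1])
    print(n,c["fx"],c["fy"],c["cx"],c["cy"],c["k1"]);print(c["world_to_cam"].round(3).tolist())
s=robot.state();print(s)
E
```

```text
pics
scene 444.79591712738153 444.79591712738153 315.91921783114816 238.1159116258476 -0.09859024238002217
[[-0.445, -0.895, 0.006, 283.318], [0.708, -0.348, 0.614, -423.401], [-0.548, 0.278, 0.789, -659.237], [0.0, 0.0, 0.0, 1.0]]
top 536.1247694342562 536.1247694342562 316.46719525233016 240.0338527518506 -0.09487553431289837
[[-0.027, -1.0, 0.008, 58.464], [0.988, -0.026, 0.149, -545.294], [-0.149, 0.012, 0.989, -1218.993], [0.0, 0.0, 0.0, 1.0]]
{'time_s': 0.1, 'joint_pos': array([ 1.20595914e+00,  5.33331545e-02,  1.61418360e+00, -2.54622708e-05,
        1.47597940e+00, -1.18996117e-01]), 'joint_velocities': array([ 0.00062953, -0.00232871, -0.00258231,  0.00039062,  0.00038827,
       -0.00047824]), 'joint_torque': array([-9.61564729e-04, -3.94908857e+01, -3.71360028e+01, -1.79966896e-04,
        4.00759396e-03,  2.78465230e-06]), 'tool_pos': array([151.88791924, 605.61889279, 201.3436918 ]), 'ee_rot': array([[-9.69933502e-01,  2.43369208e-01, -6.55485423e-04],
       [ 2.43370007e-01,  9.69931877e-01, -1.78726317e-03],
       [ 2.00811384e-04, -1.89305192e-03, -9.99998188e-01]]), 'wrist_force': array([ 0.43794981,  0.39388162, -0.39825857]), 'ft_torque': array([0.05845486, 0.03089139, 0.04114925]), 'finger_gap': 85.61561754300263}
```

View pics/scene0.png

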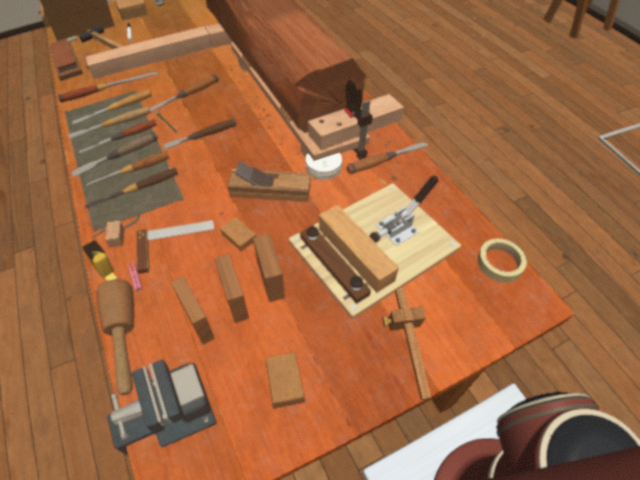

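View pics/top0.png

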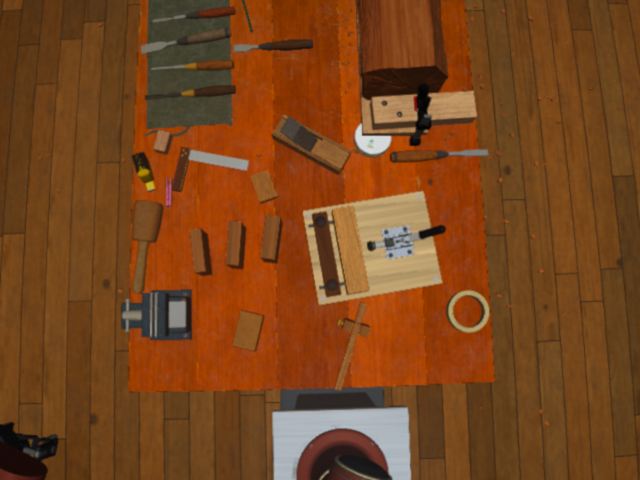

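```bash
cat > h.py <<'E'
import numpy as np, cv2
from cell import robot
def K(c): return np.array([[c["fx"],0,c["cx"]],[0,c["fy"],c["cy"]],[0,0,1.]])
def D(c): return np.array([c["k1"],0,0,0,0.])
def ray(c,uv):
    n=cv2.undistortPoints(np.array(uv,float).reshape(-1,1,2),K(c),D(c)).reshape(-1,2)
    d=np.c_[n[:,0],-n[:,1],-np.ones(len(n))]
    R=c["world_to_cam"][:3,:3];t=c["world_to_cam"][:3,3]
    return -R.T@t, d@R
def onz(c,uv,z):
    o,d=ray(c,uv); return o+d*((z-o[2])/d[:,2])[:,None]
def proj(c,P):
    P=np.array(P,float).reshape(-1,3);W=c["world_to_cam"]
    q=P@W[:3,:3].T+W[:3,3]; q=q*[1,-1,-1]
    return cv2.projectPoints(q,np.zeros(3),np.zeros(3),K(c),D(c))[0].reshape(-1,2)
def crop(c,x0,y0,w,h,s,name):
    i=c["img"][y0:y0+h,x0:x0+w,::-1]
    i=cv2.resize(i,None,fx=s,fy=s,interpolation=cv2.INTER_CUBIC); cv2.imwrite(name,i)
E
python3 - <<'E'
from h import *
import pickle
t=robot.camera("top");s=robot.camera("scene")
pickle.dump((t,s),open("c0.pkl","wb"))
crop(t,170,180,290,140,2.75,"pics/t1.png")
crop(s,160,170,310,190,2.55,"pics/s1.png")
E
```

```text
(no output)
```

View pics/t1.png

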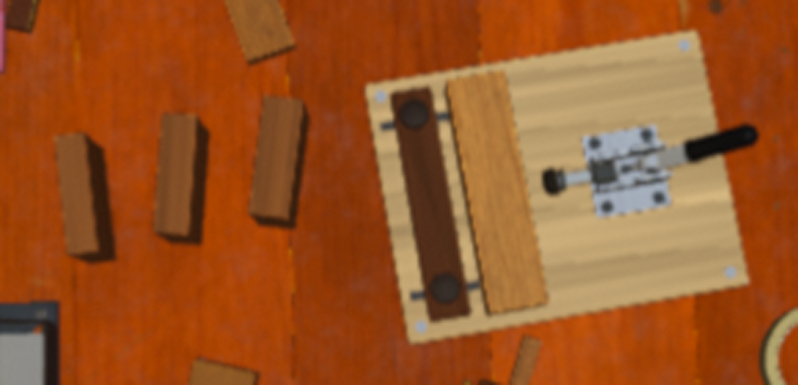

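View pics/s1.png

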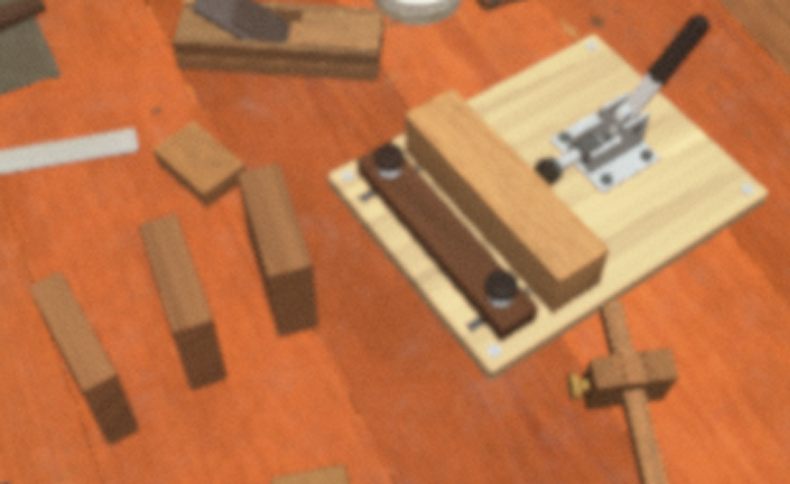

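Run:
```python
from h import *
import pickle
t,s=pickle.load(open("c0.pkl","rb"))
o,_=ray(t,[[300,200]]);print("topcam",o.round(0)); o,_=ray(s,[[300,200]]);print("scenecam",o.round(0))
# board mask
hsv=cv2.cvtColor(t["img"],cv2.COLOR_RGB2HSV)
for p in [(380,215),(415,270),(350,250),(330,255),(312,260),(235,240),(199,250),(271,235),(285,260)]: print(p,t["img"][p[1],p[0]],hsv[p[1],p[0]])
m=((hsv[...,1]<140)&(hsv[...,2]>120)).astype(np.uint8); m[:180]=0;m[310:]=0;m[:,:290]=0;m[:,448:]=0
m=cv2.morphologyEx(m,cv2.MORPH_OPEN,np.ones((3,3)))
cs,_=cv2.findContours(m,cv2.RETR_EXTERNAL,cv2.CHAIN_APPROX_NONE)
c=max(cs,key=cv2.contourArea); print(cv2.contourArea(c))
P=onz(t,c.reshape(-1,2),18)[:,:2].astype(np.float32)
r=cv2.minAreaRect(P);print(r);print(cv2.boxPoints(r))
# hand clicks
q=np.array([(366,86),(697,31),(748,283),(409,343)])/2.75+[170,180]
print(onz(t,q,18).round(1))
q=np.array([(330,178),(595,37),(767,190),(492,377)])/2.55+[160,170]
print(onz(s,q,18).round(1))
```

```text
topcam [ 359.   59. 1286.]
scenecam [ 65. 289. 779.]
(380, 215) [181 154 107] [ 19 104 181]
(415, 270) [180 152 106] [ 19 105 180]
(350, 250) [173 119  61] [ 16 165 173]
(330, 255) [79 45 26] [ 11 171  79]
(312, 260) [189 158 109] [ 18 108 189]
(235, 240) [130  77  38] [ 13 180 130]
(199, 250) [134  80  39] [ 13 181 134]
(271, 235) [131  78  38] [ 13 181 131]
(285, 260) [138  53   5] [ 11 246 138]
11360.0
((531.231201171875, -87.94522094726562), (228.95436096191406, 298.5679016113281), 8.335699081420898)
[[ 396.3213     43.165573]
 [ 439.60547  -252.24815 ]
 [ 666.1411   -219.05602 ]
 [ 622.85693    76.35771 ]]
[[ 621.    74.    18. ]
 [ 663.6 -220.7   18. ]
 [ 439.1 -252.4   18. ]
 [ 396.1   42.5   18. ]]
[[ 614.    75.2   18. ]
 [ 657.1 -218.3   18. ]
 [ 438.4 -252.7   18. ]
 [ 389.    44.2   18. ]]
```

```bash
python3 - <<'E'
from h import *
import pickle
t,s=pickle.load(open("c0.pkl","rb"))
a=np.deg2rad(8.336); J=np.array([531.2,-87.9]); R=np.array([[np.cos(a),-np.sin(a)],[np.sin(a),np.cos(a)]])
hsv=cv2.cvtColor(t["img"],cv2.COLOR_RGB2HSV); V=hsv[...,2].astype(int)
def fit(cond,box,z,name):
    x0,y0,x1,y1=box; m=np.zeros(V.shape,np.uint8); m[y0:y1,x0:x1]=cond[y0:y1,x0:x1]
    # upsampled contour for subpixel
    cs,_=cv2.findContours(m,cv2.RETR_EXTERNAL,cv2.CHAIN_APPROX_NONE); c=max(cs,key=cv2.contourArea)
    P=onz(t,c.reshape(-1,2),z)[:,:2]; 
    r=cv2.minAreaRect(P.astype(np.float32)); A=m.sum()
    ce=np.array(r[0]); print(name,"world",ce.round(1),"size",np.round(r[1],1)+2.3,"ang",round(r[2],2),"jig",((ce-J)@R).round(1),"npx",A)
    return m
S=hsv[...,1]
wood=(S>150)&(S<205)&(V>105)
for n,b in dict(L=(185,220,212,280),M=(222,215,250,275),Rr=(258,210,284,268)).items(): fit(wood,b,90,n)
fit((S>135)&(V>120)&(S<200),(325,195,375,300),68,"blank")
fit((V<110),(308,205,346,300),40,"fence")
E
python3 - <<'E'
import sys; sys.path.insert(0,'.')
from h import *
import pickle
t,s=pickle.load(open("c0.pkl","rb"))
crop(t,180,205,110,75,7,"pics/t2.png")
crop(t,300,190,150,110,5,"pics/t3.png")
E
```

```text
L world [523.8 314.8] size [100.7  26.5] ang 6.49 jig [ 51.  399.5] npx 460
M world [538.8 232.7] size [ 30.8 100.6] ang 85.57 jig [ 54.  316.1] npx 541
Rr world [550.2 149.5] size [ 35.  100.1] ang 82.03 jig [ 53.2 232.1] npx 616
blank world [519.9 -33. ] size [203.   53.1] ang 8.69 jig [-3.3 55.9] npx 1993
fence world [514.7  20.4] size [199.8  62.4] ang 8.47 jig [ -0.6 109.6] npx 1327
```

View pics/t2.png

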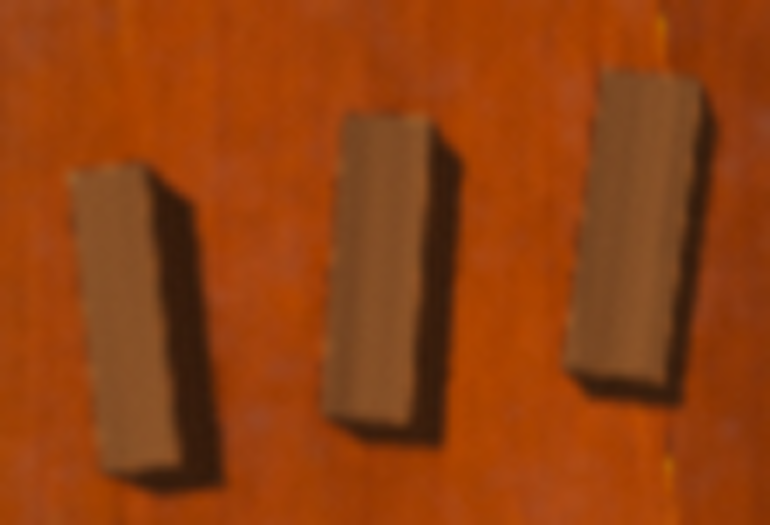

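View pics/t3.png

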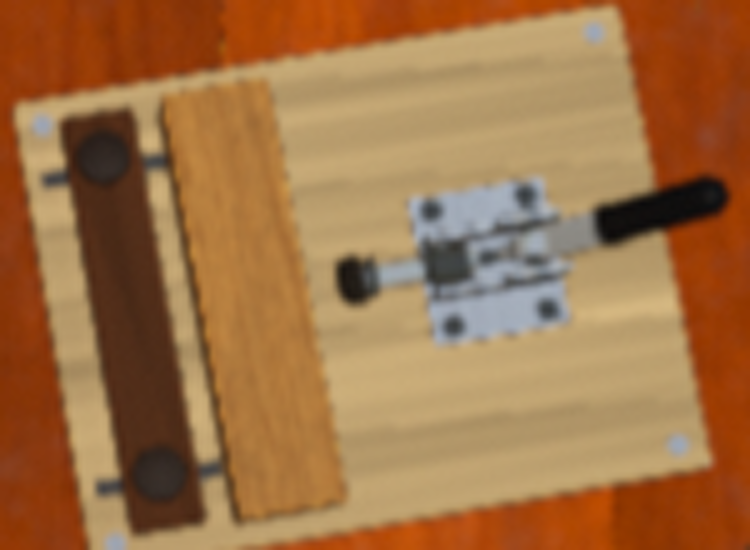

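```bash
cat >> h.py <<'E'
A=np.deg2rad(8.336); J0=np.array([531.2,-87.9]); RJ=np.array([[np.cos(A),-np.sin(A)],[np.sin(A),np.cos(A)]])
def w2j(p): return (np.asarray(p)[...,:2]-J0)@RJ
def j2w(p): return np.asarray(p)@RJ.T+J0
E
python3 - <<'E'
from h import *
import pickle
t,s=pickle.load(open("c0.pkl","rb"))
f=lambda q,z: print(w2j(onz(t,np.array(q)/5+[300,190]-0.4,z)).round(1).tolist())
f([(133,110),(203,520),(62,122),(131,534)],40)
f([(337,280)],36)
f([(340,262),(345,303)],36)
f([(162,95),(236,523),(270,80),(346,497)],68)
f([(718,190)],145)
# fence edge via S/V gradient: sample profile lines at several jig x, z=40
g=t["img"][...,0].astype(np.float32)
for x in (-50,-30,0,30,50):
    ys=np.arange(70,135,0.5); P=np.c_[j2w(np.c_[np.full(len(ys),x),ys]),np.full(len(ys),40.)]
    uv=proj(t,P).astype(np.float32); v=cv2.remap(g,uv[:,0],uv[:,1],cv2.INTER_LINEAR)
    d=np.gradient(cv2.GaussianBlur(v[:,None],(1,5),1.0)[:,0]); i=d[ys<110].argmin() if 0 else None
    k=np.argsort(d); print(x,"fall",ys[k[0]],"rise",ys[k[-1]], "v",v[::8].round().tolist())
E
```

```text
[[97.7, 93.7], [-98.7, 95.5], [97.7, 127.9], [-99.3, 129.6]]
[[1.7, 12.9]]
[[9.9, 9.9], [-9.7, 11.2]]
[[96.9, 80.9], [-103.7, 82.7], [95.4, 30.2], [-100.8, 31.3]]
[[-1.1, -144.7]]
-50 fall 93.0 rise 130.5 v [[173.0], [166.0], [163.0], [135.0], [198.0], [204.0], [145.0], [82.0], [77.0], [83.0], [81.0], [81.0], [80.0], [81.0], [81.0], [128.0], [198.0]]
-30 fall 92.0 rise 130.0 v [[174.0], [176.0], [148.0], [126.0], [186.0], [182.0], [118.0], [81.0], [78.0], [79.0], [80.0], [81.0], [81.0], [82.0], [82.0], [132.0], [183.0]]
0 fall 79.0 rise 129.5 v [[183.0], [177.0], [169.0], [130.0], [181.0], [183.0], [130.0], [84.0], [80.0], [77.0], [74.0], [78.0], [80.0], [83.0], [83.0], [132.0], [181.0]]
30 fall 78.5 rise 83.5 v [[181.0], [174.0], [161.0], [116.0], [185.0], [190.0], [137.0], [86.0], [82.0], [79.0], [74.0], [73.0], [76.0], [83.0], [82.0], [119.0], [183.0]]
50 fall 94.0 rise 130.0 v [[183.0], [181.0], [163.0], [125.0], [188.0], [189.0], [130.0], [85.0], [84.0], [81.0], [75.0], [74.0], [75.0], [78.0], [81.0], [136.0], [191.0]]
```

```bash
cat >> h.py <<'E'
def plan(jx,jy,z,yd,full=False):
    """shift in tool axes and turn to reach jig(jx,jy), z, tool y at world angle yd deg"""
    s=robot.state(); R=s["ee_rot"]; p=s["tool_pos"]
    tgt=np.r_[j2w([jx,jy]),z]; sh=R.T@(tgt-p)
    a=np.arctan2(R[1,1],R[0,1]); dw=(np.deg2rad(yd)-a+np.pi)%(2*np.pi)-np.pi
    print("t",round(s["time_s"],2),"jig now",w2j(p).round(1),"z",p[2].round(1),"yaw_y",np.rad2deg(a).round(2),"gap",round(s["finger_gap"],1),"F",s["wrist_force"].round(1))
    print("target world",tgt.round(1),"SHIFT",sh.round(1),"TURN",round(-dw,4))
E
python3 -c "
from h import *
plan(0,12,200,8.34)"
```

```text
t 0.2 jig now [-274.7  741.4] z 201.7 yaw_y 75.91 gap 85.5 F [ 0.1 -0.  -0.1]
target world [529.5 -76.  200. ] SHIFT [-532.1 -569.4    2.4] TURN 1.1794
```

drive_tool([
  [0.9, [-33, -35, 0], 0.075],
  [0.9, [-66, -71, 0], 0.15],
  [0.9, [-100, -106, 0], 0.225],
  [0.9, [-133, -142, 0], 0.3],
  [0.9, [-166, -177, 0], 0.375],
  [0.9, [-199, -213, 0], 0.45],
  [0.9, [-232, -248, 0], 0.525],
  [0.9, [-266, -284, 0], 0.6],
], force=40)

```text
time_s: 1.0
tool_pos: [341.2, 263.9, 202.0]
ee_rot: [[-0.661, 0.75, 0.0], [0.75, 0.661, -0.001], [-0.001, -0.0, -1.0]]
wrist_force: [1.3, -0.7, 0.6]
finger_gap: 76.9
```

```bash
python3 -c "
from h import *
plan(0,12,150,8.34)"
```

```text
t 1.0 jig now [-137.   375.7] z 202.0 yaw_y 41.4 gap 76.9 F [ 1.3 -0.7  0.6]
target world [529.5 -76.  150. ] SHIFT [-379.5  -83.6   52.3] TURN 0.5771
```

drive_tool([
  [0.9, [-47, -10, 0], 0.075],
  [0.9, [-95, -21, 5], 0.15],
  [0.9, [-142, -31, 10], 0.22],
  [0.9, [-190, -42, 18], 0.29],
  [0.9, [-237, -52, 25], 0.37],
  [0.9, [-285, -63, 35], 0.44],
  [0.9, [-332, -73, 42], 0.51],
  [0.9, [-379, -84, 52], 0.577],
])

```text
time_s: 1.8
tool_pos: [529.7, -78.0, 150.3]
ee_rot: [[-0.142, 0.99, 0.001], [0.99, 0.142, -0.001], [-0.001, 0.001, -1.0]]
wrist_force: [1.0, 0.9, 0.6]
finger_gap: 77.2
```

```bash
python3 -c "
from h import *
plan(0,12,40,8.34)
c=robot.camera('top');crop(c,280,170,180,150,4.4,'pics/t4.png')
c=robot.camera('scene');crop(c,250,120,250,200,3.2,'pics/s4.png')"
```

```text
t 1.8 jig now [-0.1 10. ] z 150.3 yaw_y 8.15 gap 77.2 F [1.  0.9 0.6]
target world [529.5 -76.   40. ] SHIFT [  2.1  -0.  110.3] TURN -0.0033
```

View pics/s4.png

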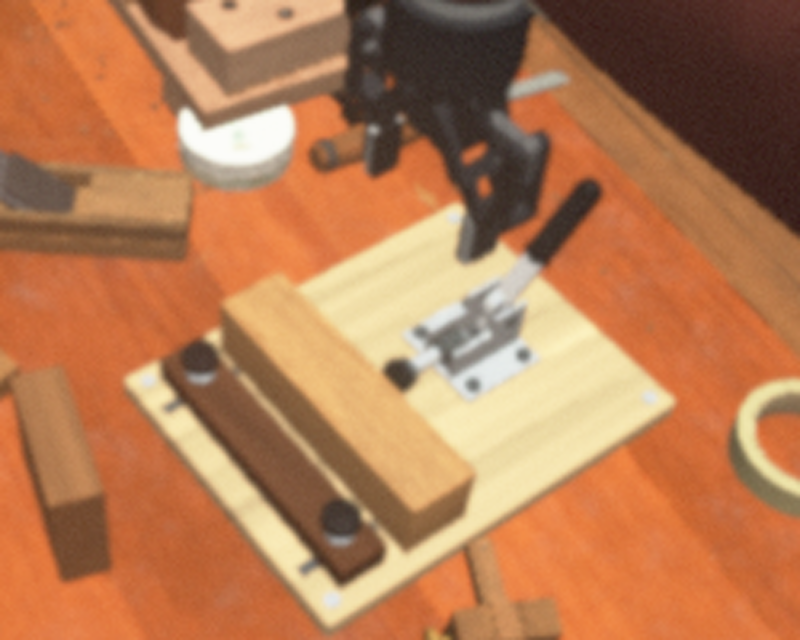

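View pics/t4.png

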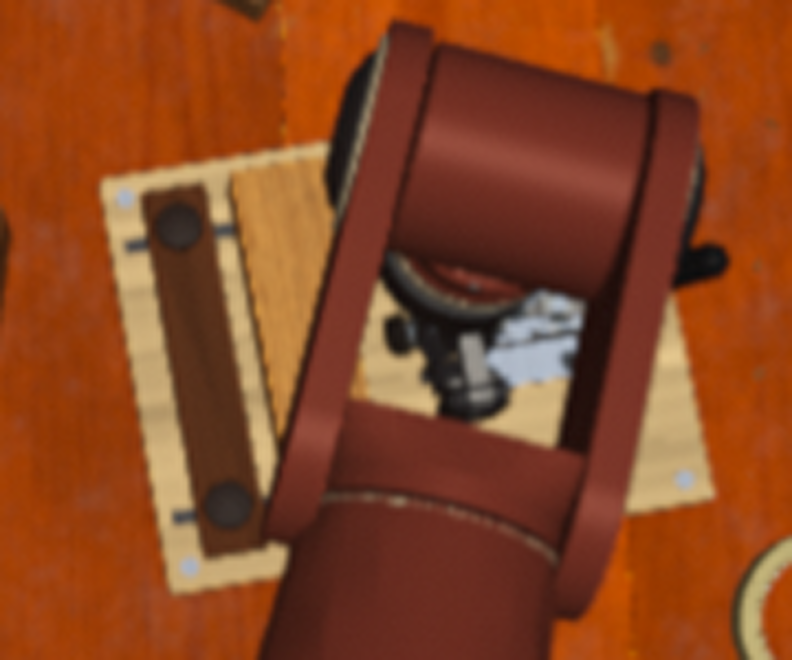

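drive_tool([
  [0.9, [2, 0, 20], 0],
  [0.9, [2, 0, 40], -0.003],
  [0.9, [2, 0, 60], -0.003],
  [0.9, [2, 0, 80], -0.003],
  [0.9, [2, 0, 95], -0.003],
  [0.9, [2, 0, 110], -0.003],
  [0.9, [2, 0, 120], -0.003],
  [0.9, [2, 0, 128], -0.003],
])

```text
time_s: 2.7
tool_pos: [528.7, -78.3, 19.6]
ee_rot: [[-0.142, 0.99, -0.003], [0.99, 0.142, -0.001], [-0.001, -0.003, -1.0]]
wrist_force: [0.1, -0.6, -1.1]
finger_gap: 76.7
```

```bash
python3 -c "
from h import *
plan(0,40,18,8.34)
c=robot.camera('scene');crop(c,250,120,250,200,3.2,'pics/s5.png')"
```

```text
t 2.7 jig now [-1.1  9.9] z 19.6 yaw_y 8.16 gap 76.7 F [ 0.1 -0.6 -1.1]
target world [525.4 -48.3  18. ] SHIFT [30.1  1.   1.5] TURN -0.0032
```

View pics/s5.png

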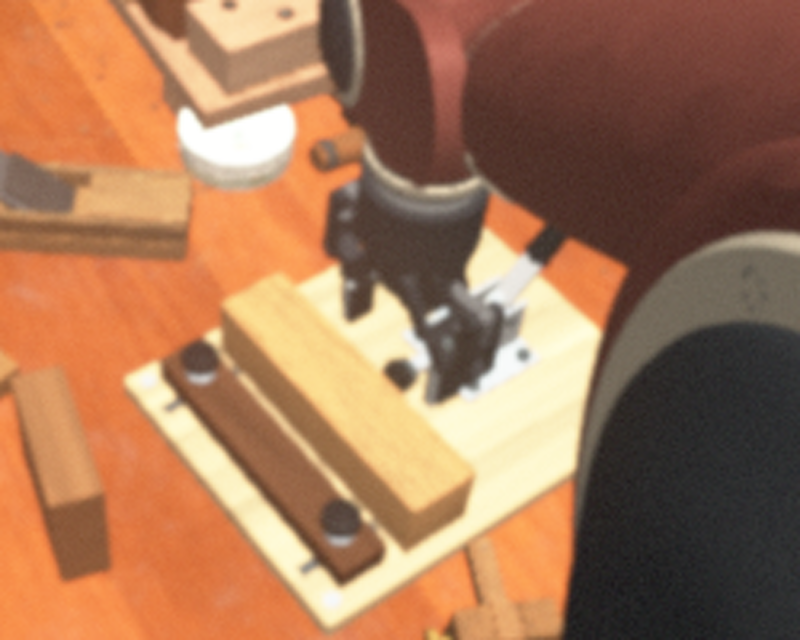

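drive_tool([
  [0.9, [2, 0, 1], -0.003],
  [0.9, [4, 0, 1], -0.003],
  [0.9, [6, 0, 1], -0.003],
  [0.9, [8, 0, 1], -0.003],
  [0.9, [10, 0, 1], -0.003],
  [0.9, [12, 0, 1], -0.003],
  [0.9, [14, 0, 1], -0.003],
  [0.9, [16, 0, 1], -0.003],
])

```text
time_s: 3.55
tool_pos: [525.9, -62.5, 17.8]
ee_rot: [[-0.145, 0.989, -0.004], [0.989, 0.145, -0.002], [-0.001, -0.004, -1.0]]
wrist_force: [0.1, -1.9, 1.7]
finger_gap: 77.0
```

```bash
python3 -c "
from h import *
plan(0,40,18,8.34)"
```

```text
t 3.55 jig now [-1.5 25.9] z 17.8 yaw_y 8.32 gap 77.0 F [ 0.1 -1.9  1.7]
target world [525.4 -48.3  18. ] SHIFT [14.1  1.5 -0.2] TURN -0.0004
```

drive_tool([
  [0.9, [1, 0, 0], 0],
  [0.9, [2, 0, 0], 0],
  [0.9, [3, 0, 0], 0],
  [0.9, [4, 0, 0], 0],
  [0.9, [5, 0, 0], 0],
  [0.9, [6, 0, 0], 0],
  [0.9, [6.5, 0, 0], 0],
  [0.9, [7, 0, 0], 0],
])

```text
time_s: 4.35
tool_pos: [524.9, -55.6, 17.9]
ee_rot: [[-0.145, 0.989, -0.004], [0.989, 0.145, -0.002], [-0.001, -0.004, -1.0]]
wrist_force: [-0.5, -2.6, 1.4]
finger_gap: 77.0
```

```bash
python3 -c "
from h import *
plan(0,40,18,8.34)"
```

```text
t 4.35 jig now [-1.5 32.9] z 17.9 yaw_y 8.32 gap 77.0 F [-0.5 -2.6  1.4]
target world [525.4 -48.3  18. ] SHIFT [ 7.1  1.5 -0.2] TURN -0.0003
```

drive_tool([
  [0.9, [0.4, 0, 0], 0],
  [0.9, [0.8, 0, 0], 0],
  [0.9, [1.2, 0, 0], 0],
  [0.9, [1.6, 0, 0], 0],
  [0.9, [2.0, 0, 0], 0],
  [0.9, [2.0, 0, 0], 0],
  [0.9, [2.0, 0, 0], 0],
  [0.9, [2.0, 0, 0], 0],
])

```text
time_s: 5.15
tool_pos: [525.0, -55.3, 18.4]
ee_rot: [[-0.145, 0.989, -0.003], [0.989, 0.145, -0.005], [-0.004, -0.004, -1.0]]
wrist_force: [-0.9, -7.6, 1.7]
finger_gap: 77.0
```

```bash
python3 -c "
from h import *
plan(0,40,18,8.34)
print(robot.state()['ft_torque'])"
```

```text
t 5.15 jig now [-1.5 33.1] z 18.4 yaw_y 8.32 gap 77.0 F [-0.9 -7.6  1.7]
target world [525.4 -48.3  18. ] SHIFT [6.9 1.5 0.4] TURN -0.0004
[-1.29686882  0.1595672  -0.10798062]
```

drive_tool([
  [0.9, [3, 0, 0], 0],
  [0.9, [3, 0, 0], 0],
  [0.9, [3, 0, 0], 0],
  [0.9, [0, 0, 0], 0],
  [0.9, [-6, 0, 0], 0],
  [0.9, [-14, 0, 0], 0],
  [0.9, [-20, 0, 0], 0],
  [0.9, [-20, 0, -10], 0],
])

```text
time_s: 5.95
tool_pos: [526.6, -75.3, 27.2]
ee_rot: [[-0.144, 0.99, -0.007], [0.99, 0.144, -0.004], [-0.003, -0.007, -1.0]]
wrist_force: [-0.8, -0.5, 0.1]
finger_gap: 77.1
```

```bash
python3 -c "
from h import *
plan(0,40,200,8.34)
c=robot.camera('scene');crop(c,250,120,250,200,3.2,'pics/s6.png')"
```

```text
t 5.95 jig now [-2.7 13.1] z 27.2 yaw_y 8.26 gap 77.1 F [-0.8 -0.5  0.1]
target world [525.4 -48.3 200. ] SHIFT [  26.4    1.5 -172.9] TURN -0.0013
```

View pics/s6.png

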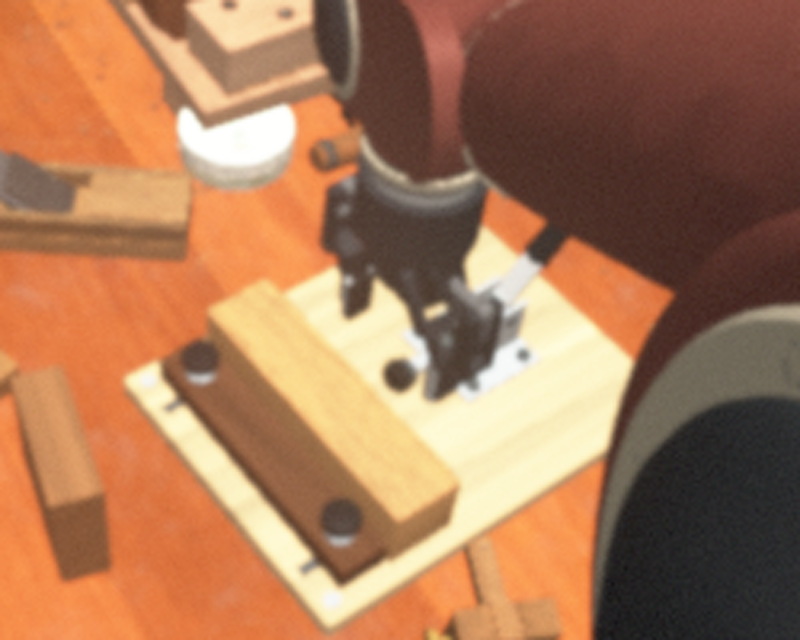

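drive_tool([
  [0.7, [0, 0, -30], 0],
  [0.7, [0, 0, -70], 0],
  [0.7, [5, 0, -110], -0.1],
  [0.7, [25, 0, -150], -0.22],
  [0.7, [60, 0, -160], -0.36],
  [0.7, [105, 3, -160], -0.5],
  [0.7, [153, 5, -160], -0.64],
  [0.7, [200, 10, -160], -0.78],
])

```text
time_s: 6.8
tool_pos: [509.7, 126.6, 190.3]
ee_rot: [[-0.802, 0.598, -0.0], [0.598, 0.802, -0.004], [-0.002, -0.004, -1.0]]
wrist_force: [0.5, -0.6, -0.6]
finger_gap: 59.9
```

```bash
python3 -c "
from h import *
plan(54,316.1,150,85.57)
print(robot.state()['joint_pos'].round(2))"
```

```text
t 6.8 jig now [  9.8 215.3] z 190.3 yaw_y 53.28 gap 59.9 F [ 0.5 -0.6 -0.6]
target world [538.8 232.7 150. ] SHIFT [ 40.2 102.6  39.9] TURN -0.5636
[ 0.1  -0.18  1.86 -0.    1.47 -0.83]
```

drive_tool([
  [0.7, [8, 20, 0], -0.1],
  [0.7, [16, 42, 5], -0.2],
  [0.7, [24, 62, 10], -0.3],
  [0.7, [32, 82, 20], -0.4],
  [0.7, [40, 102, 30], -0.5],
  [0.7, [40, 102.5, 40], -0.564],
  [0.7, [40, 102.5, 50], -0.564],
  [0.7, [40, 102.5, 55], -0.564],
])

```text
time_s: 7.6
tool_pos: [538.3, 232.4, 133.9]
ee_rot: [[-0.997, 0.078, -0.002], [0.078, 0.997, -0.004], [0.001, -0.005, -1.0]]
wrist_force: [-0.1, -0.4, 0.3]
finger_gap: 59.5
```

```bash
python3 -c "
from h import *
plan(54,316.1,58,85.57)
c=robot.camera('scene');crop(c,100,180,220,170,3.6,'pics/s7.png')
c=robot.camera('top');crop(c,180,180,180,120,4.4,'pics/t7.png')"
```

```text
t 7.6 jig now [ 53.4 315.8] z 133.9 yaw_y 85.52 gap 59.5 F [-0.1 -0.4  0.3]
target world [538.8 232.7  58. ] SHIFT [-0.6  0.7 75.9] TURN -0.0008
```

View pics/s7.png

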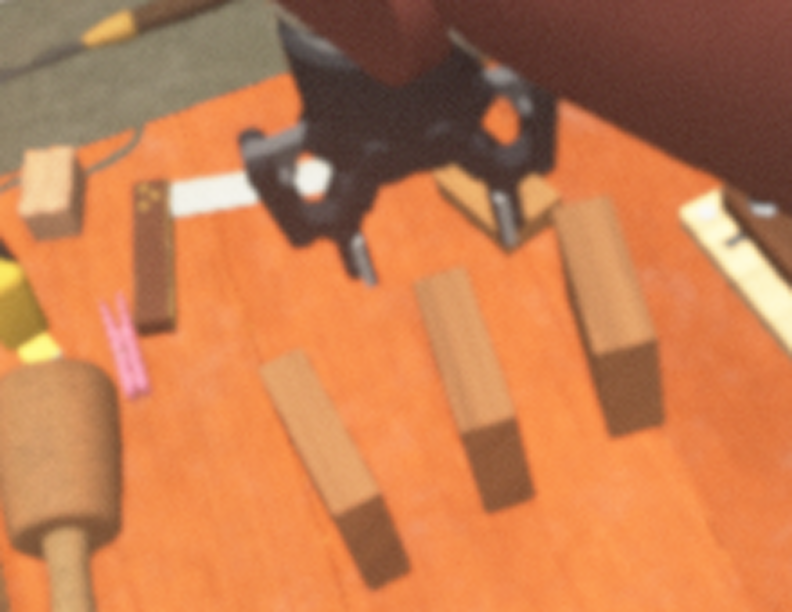

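View pics/t7.png

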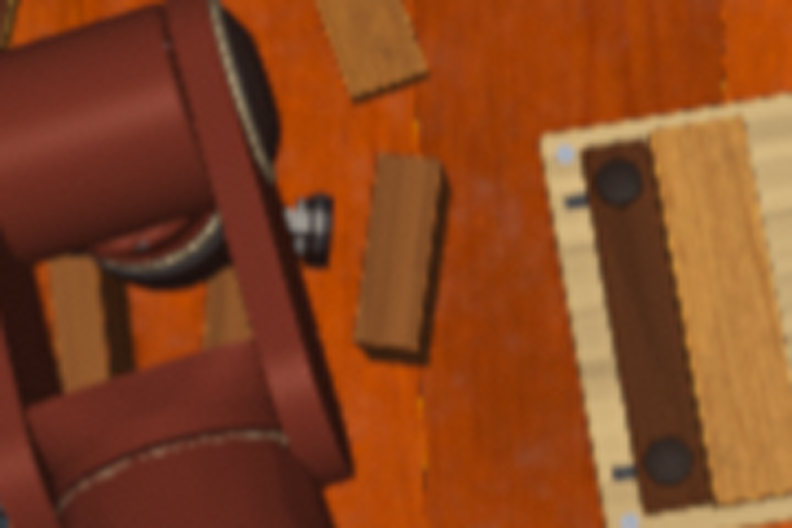

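drive_tool([
  [0.7, [0, 1, 15], 0],
  [0.7, [0, 1, 35], 0],
  [0.7, [0, 1, 55], 0],
  [0.7, [0, 1, 68], 0],
  [0.7, [0, 1, 75], 0],
  [0.7, [0, 1, 75], 0],
  [0.2, [0, 1, 75], 0],
  [0.2, [0, 1, 75], 0],
], force=50)

```text
time_s: 8.5
tool_pos: [539.1, 232.9, 60.3]
ee_rot: [[-0.997, 0.078, 0.0], [0.078, 0.997, -0.004], [-0.0, -0.004, -1.0]]
wrist_force: [-0.0, 0.5, 0.3]
finger_gap: 31.7
```

drive_tool([
  [0.2, [0, 0, 0], 0],
  [0.2, [0, 0, 0], 0],
  [0.2, [0, 0, 0], 0],
  [0.2, [0, 0, 0], 0],
  [0.2, [0, 0, 0], 0],
  [0.2, [0, 0, 0], 0],
  [0.2, [0, 0, -5], 0],
  [0.2, [0, 0, -10], 0],
])

```text
time_s: 9.3
tool_pos: [538.3, 232.7, 69.7]
ee_rot: [[-0.997, 0.078, -0.002], [0.078, 0.997, -0.005], [0.001, -0.005, -1.0]]
wrist_force: [0.9, 0.3, -0.1]
finger_gap: 16.6
```

```bash
python3 -c "
from h import *
plan(54,316.1,200,98.34)
c=robot.camera('scene');crop(c,100,180,220,170,3.6,'pics/s8.png')"
```

```text
t 9.3 jig now [ 53.5 316.2] z 69.7 yaw_y 85.51 gap 16.6 F [ 0.9  0.3 -0.1]
target world [538.8 232.7 200. ] SHIFT [  -0.3   -0.6 -130.3] TURN -0.2239
```

View pics/s8.png

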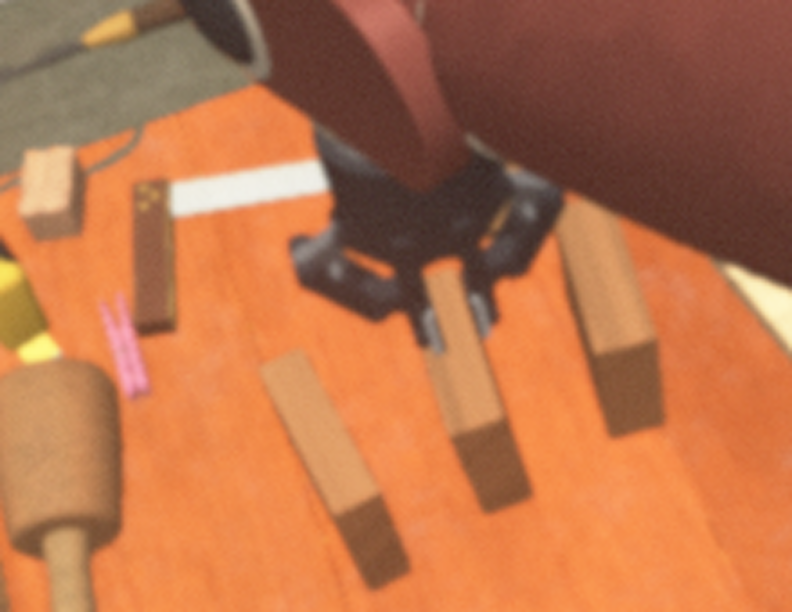

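```bash
python3 -c "
from h import *
c=robot.camera('scene');crop(c,200,230,60,100,6,'pics/s9.png');crop(c,190,230,80,100,6,'pics/s9.png')
s=robot.state();p=s['tool_pos'];print(p,s['finger_gap'])
print((proj(c,[p,p+[0,0,30],[539,233,90],[539,233,0],[489,229,90],[589,237,90]])-[190,230])*6)
c=robot.camera('top');crop(c,180,200,100,80,6,'pics/t9.png')"
```

```text
[539.19929241 232.98870246  70.69647998] 17.228631043674593
[[230.33861354 300.90575417]
 [215.51597023 247.91176934]
 [221.07626428 267.6622531 ]
 [262.45393295 414.97041983]
 [289.95515663 388.94309675]
 [156.78104347 153.87660571]]
```

View pics/s9.png

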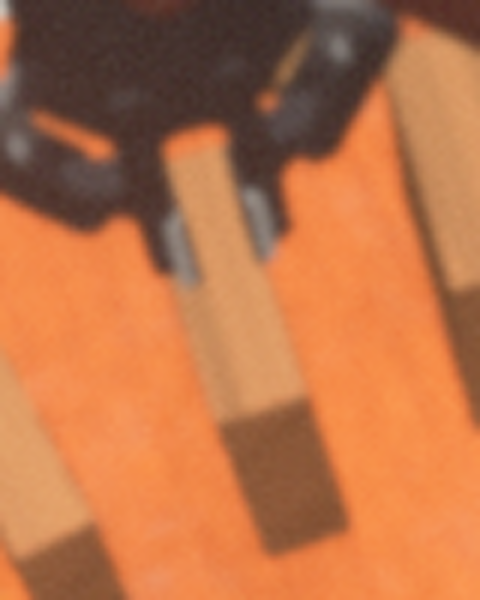

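View pics/t9.png

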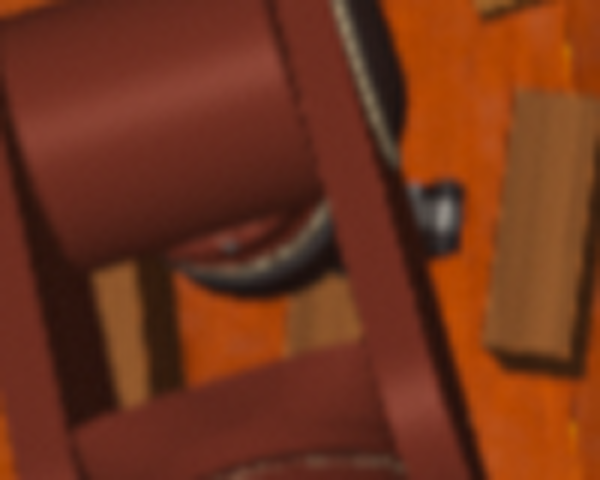

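```bash
python3 -c "
from h import *
c=robot.camera('scene')
s=robot.state();p=s['tool_pos'];R=s['ee_rot'];print(p,s['finger_gap'],s['wrist_force'])
for g in (17,30):
  for z in (0,10,20):
    for sx in (11,-11):
      for sy in (1,-1):
        q=p+R@[sx,sy*g/2,-z]; print(g,z,sx,sy,((proj(c,q)-[190,230])*6).round(0))
for zz in (90,100,80):
  print(zz,((proj(c,[[539+e*50-sy*15*0.077+0, 233+e*50*0.077+sy*15,zz] for e in(-1,1) for sy in (1,-1)])-[190,230])*6).round(0).tolist())
crop(c,185,220,90,90,6.6,'pics/s10.png')
"
```

```text
[538.82474908 232.88172544  70.05977656] 17.166491005074015 [-0.30576991  0.47597896 -1.02312089]
17 0 11 1 [[214. 339.]]
17 0 11 -1 [[267. 322.]]
17 0 -11 1 [[196. 284.]]
17 0 -11 -1 [[248. 267.]]
17 10 11 1 [[209. 322.]]
17 10 11 -1 [[262. 305.]]
17 10 -11 1 [[191. 266.]]
17 10 -11 -1 [[243. 250.]]
17 20 11 1 [[204. 305.]]
17 20 11 -1 [[257. 287.]]
17 20 -11 1 [[186. 249.]]
17 20 -11 -1 [[239. 232.]]
30 0 11 1 [[194. 346.]]
30 0 11 -1 [[287. 315.]]
30 0 -11 1 [[176. 290.]]
30 0 -11 -1 [[268. 261.]]
30 10 11 1 [[189. 329.]]
30 10 11 -1 [[282. 298.]]
30 10 -11 1 [[171. 273.]]
30 10 -11 -1 [[263. 243.]]
30 20 11 1 [[183. 311.]]
30 20 11 -1 [[278. 281.]]
30 20 -11 1 [[165. 255.]]
30 20 -11 -1 [[259. 225.]]
90 [[244.0, 411.0], [335.0, 367.0], [114.0, 173.0], [201.0, 134.0]]
100 [[238.0, 394.0], [331.0, 350.0], [108.0, 155.0], [196.0, 116.0]]
80 [[248.0, 428.0], [339.0, 384.0], [119.0, 191.0], [205.0, 153.0]]
```

View pics/s10.png

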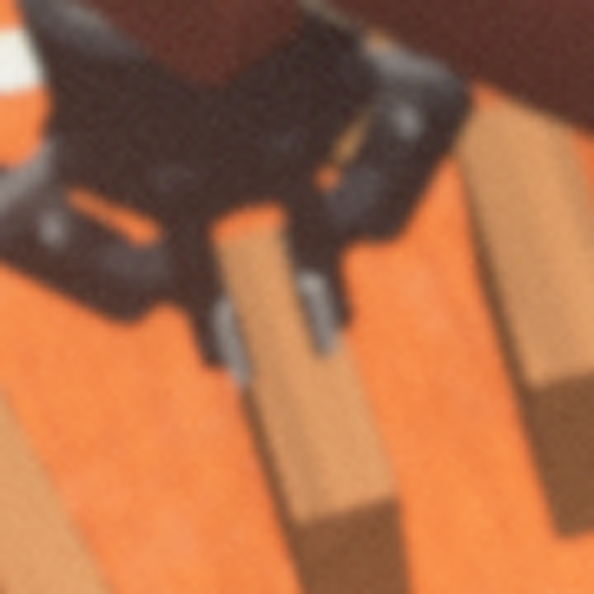

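```bash
python3 -c "
from h import *
c=robot.camera('scene')
def f(p,Ry,g,obs):
  p=np.array(p);y=np.array([np.cos(Ry),np.sin(Ry),0]);x=np.array([np.sin(Ry),-np.cos(Ry),0])
  print('obs',obs)
  for z in (0,10,20,30):
    print(z,[proj(c,p+x*sx+y*sy*g/2+[0,0,z]).round(0).tolist()[0] for sy in(1,-1) for sx in (11,-11)])
f([538.3,232.4,133.9],np.deg2rad(85.5),59.5,'(203,258) (243,249)')
f([529.7,-78,150.3],np.deg2rad(8.15),77.2,'(369,173) (400,201)')
f([538.8,232.9,70],np.deg2rad(85.5),17.2,'(221.4,278.3) (234.2,273.8)')
f([538.8,232.9,70],np.deg2rad(85.5),30,'(221.4,278.3) (234.2,273.8)')
"
```

```text
obs (203,258) (243,249)
0 [[206.0, 261.0], [209.0, 271.0], [238.0, 252.0], [241.0, 261.0]]
10 [[205.0, 258.0], [208.0, 268.0], [237.0, 248.0], [241.0, 258.0]]
20 [[204.0, 255.0], [206.0, 265.0], [236.0, 245.0], [240.0, 254.0]]
30 [[202.0, 251.0], [205.0, 261.0], [236.0, 241.0], [239.0, 251.0]]
obs (369,173) (400,201)
0 [[369.0, 187.0], [361.0, 191.0], [395.0, 211.0], [386.0, 216.0]]
10 [[370.0, 183.0], [361.0, 188.0], [396.0, 208.0], [387.0, 213.0]]
20 [[370.0, 180.0], [361.0, 184.0], [396.0, 204.0], [387.0, 209.0]]
30 [[371.0, 176.0], [362.0, 180.0], [397.0, 200.0], [388.0, 205.0]]
obs (221.4,278.3) (234.2,273.8)
0 [[223.0, 277.0], [226.0, 287.0], [231.0, 275.0], [235.0, 284.0]]
10 [[222.0, 274.0], [225.0, 284.0], [231.0, 272.0], [234.0, 281.0]]
20 [[221.0, 271.0], [224.0, 281.0], [230.0, 269.0], [233.0, 278.0]]
30 [[220.0, 268.0], [223.0, 278.0], [229.0, 266.0], [232.0, 275.0]]
obs (221.4,278.3) (234.2,273.8)
0 [[219.0, 278.0], [222.0, 288.0], [235.0, 274.0], [238.0, 283.0]]
10 [[219.0, 275.0], [221.0, 285.0], [234.0, 271.0], [237.0, 280.0]]
20 [[218.0, 273.0], [221.0, 282.0], [233.0, 268.0], [236.0, 277.0]]
30 [[217.0, 270.0], [220.0, 279.0], [232.0, 265.0], [236.0, 274.0]]
```

drive_tool([
  [0.2, [0, 0, -6], 0],
  [0.2, [0, 0, -12], 0],
  [0.2, [0, 0, -20], 0],
  [0.2, [0, 0, -28], 0],
  [0.2, [0, 0, -36], 0],
  [0.2, [0, 0, -44], 0],
  [0.2, [0, 0, -50], 0],
  [0.2, [0, 0, -50], 0],
])

```text
time_s: 10.35
tool_pos: [539.6, 233.3, 121.4]
ee_rot: [[-0.997, 0.078, 0.002], [0.078, 0.997, -0.004], [-0.002, -0.003, -1.0]]
wrist_force: [1.0, -0.6, 0.2]
finger_gap: 17.0
```

```bash
python3 -c "
from h import *
plan(54,316.1,200,98.34)
c=robot.camera('scene');crop(c,160,200,160,130,5,'pics/s11.png')"
```

```text
t 10.35 jig now [ 54.8 316.6] z 121.4 yaw_y 85.51 gap 17.0 F [ 1.  -0.6  0.2]
target world [538.8 232.7 200. ] SHIFT [  0.6  -0.9 -78.6] TURN -0.2239
```

View pics/s11.png

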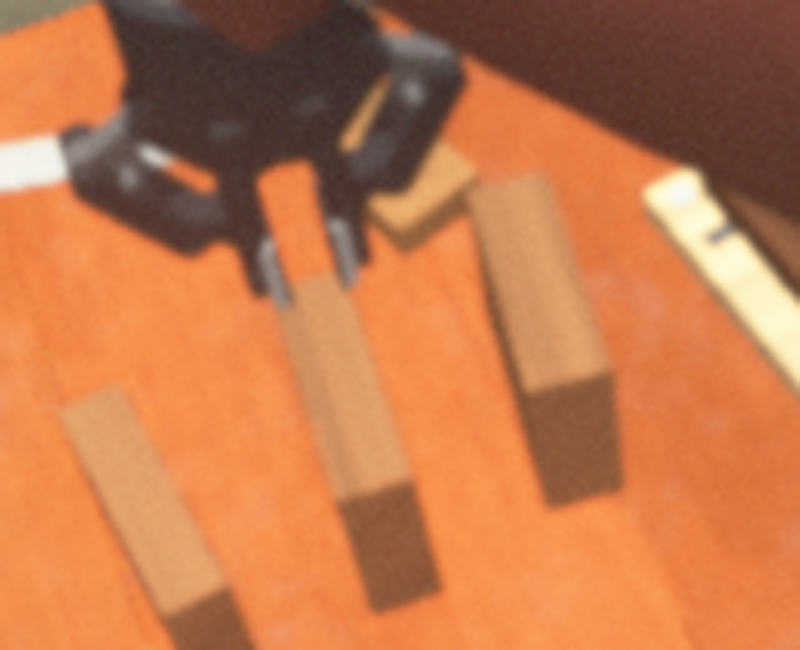

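```bash
python3 -c "
from h import *
import pickle
c=robot.camera('scene')
f=lambda q,z:print(onz(c,np.array(q)/5+[160,200],z).round(0).tolist())
f([(340,500),(410,485),(280,290),(350,280)],90)
f([(375,612),(440,590)],0)
print('c'); f([(527,390),(612,372),(470,190),(545,172)],90); f([(550,505),(622,487)],0)
print('a'); f([(162,615),(225,585),(62,410),(122,385)],90)
s0=pickle.load(open('c0.pkl','rb'))[1]
f2=lambda q,z:print(onz(s0,np.array(q)/2.55+[160,170],z).round(0).tolist())
print('orig b,c,a')
f2([(178,333),(213,320),(142,226),(175,215)],90)
f2([(271,275),(312,262),(240,178),(278,166)],90)
f2([(80,390),(117,372),(33,285),(65,275)],90)
f2([(192,387),(225,375)],0)
t=robot.camera('top');crop(t,180,200,120,80,6,'pics/t11.png')
"
```

```text
[[487.0, 249.0, 90.0], [482.0, 225.0, 90.0], [584.0, 239.0, 90.0], [576.0, 213.0, 90.0]]
[[489.0, 249.0, 0.0], [487.0, 223.0, 0.0]]
c
[[501.0, 172.0, 90.0], [494.0, 140.0, 90.0], [597.0, 156.0, 90.0], [592.0, 126.0, 90.0]]
[[503.0, 169.0, 0.0], [498.0, 140.0, 0.0]]
a
[[471.0, 320.0, 90.0], [472.0, 297.0, 90.0], [568.0, 329.0, 90.0], [569.0, 306.0, 90.0]]
orig b,c,a
[[485.0, 247.0, 90.0], [484.0, 221.0, 90.0], [583.0, 240.0, 90.0], [581.0, 214.0, 90.0]]
[[500.0, 170.0, 90.0], [498.0, 139.0, 90.0], [593.0, 158.0, 90.0], [590.0, 127.0, 90.0]]
[[472.0, 322.0, 90.0], [474.0, 295.0, 90.0], [568.0, 328.0, 90.0], [566.0, 305.0, 90.0]]
[[490.0, 248.0, 0.0], [489.0, 221.0, 0.0]]
```

View pics/t11.png

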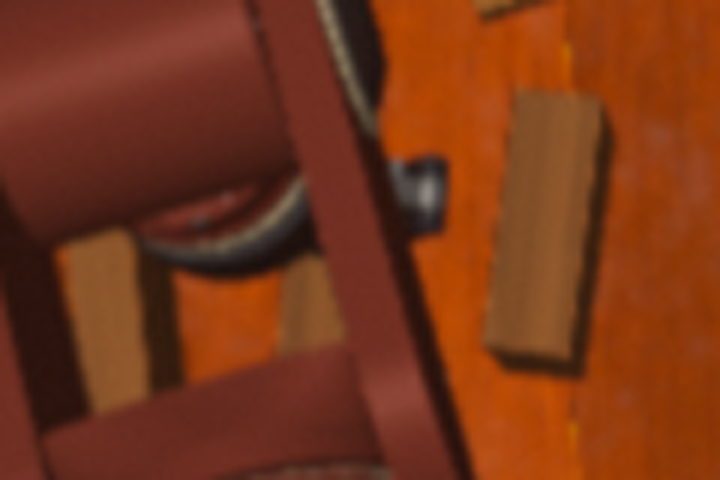

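drive_tool([
  [0.7, [0, 0, 0], 0],
  [0.7, [0, 0, 0], 0],
  [0.7, [0, 0, 10], 0],
  [0.7, [0, 0, 25], 0],
  [0.7, [0, 0, 40], 0],
  [0.7, [0, 0, 50], 0],
  [0.7, [0, 0, 60], 0],
  [0.7, [0, 0, 62], 0],
])

```text
time_s: 11.3
tool_pos: [537.2, 232.3, 55.3]
ee_rot: [[-0.997, 0.078, -0.004], [0.078, 0.997, -0.005], [0.004, -0.006, -1.0]]
wrist_force: [0.1, -0.9, 0.0]
finger_gap: 60.0
```

```bash
python3 -c "
from h import *
plan(54,316.1,28,85.5)
c=robot.camera('scene');crop(c,160,200,160,130,5,'pics/s12.png')"
```

```text
t 11.3 jig now [ 52.3 316. ] z 55.3 yaw_y 85.51 gap 60.0 F [ 0.1 -0.9  0. ]
target world [538.8 232.7  28. ] SHIFT [-1.7  0.6 27.3] TURN 0.0002
```

View pics/s12.png

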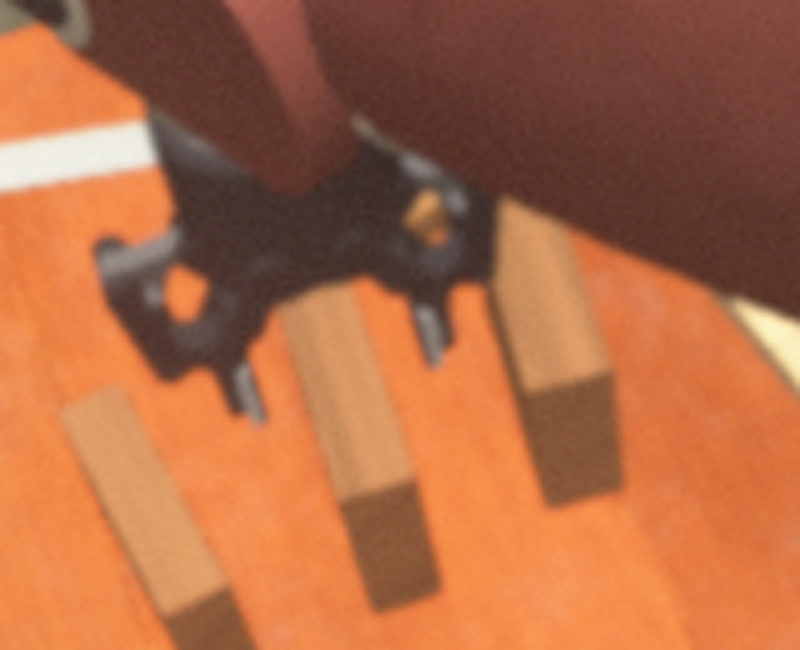

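drive_tool([
  [0.7, [0, 0, 6], 0],
  [0.7, [0, 0, 12], 0],
  [0.7, [0, 0, 18], 0],
  [0.7, [0, 0, 22], 0],
  [0.7, [0, 0, 25], 0],
  [0.3, [0, 0, 25], 0],
  [0.3, [0, 0, 25], 0],
  [0.3, [0, 0, 25], 0],
])

```text
time_s: 12.15
tool_pos: [537.7, 232.4, 31.2]
ee_rot: [[-0.997, 0.078, -0.003], [0.078, 0.997, -0.005], [0.003, -0.005, -1.0]]
wrist_force: [-0.0, -0.8, -0.7]
finger_gap: 28.8
```

```bash
python3 -c "
from h import *
plan(54,316.1,28,85.5)
c=robot.camera('scene');crop(c,160,200,160,130,5,'pics/s13.png')"
```

```text
t 12.15 jig now [ 52.9 316. ] z 31.2 yaw_y 85.51 gap 28.8 F [-0.  -0.8 -0.7]
target world [538.8 232.7  28. ] SHIFT [-1.   0.4  3.2] TURN 0.0002
```

View pics/s13.png

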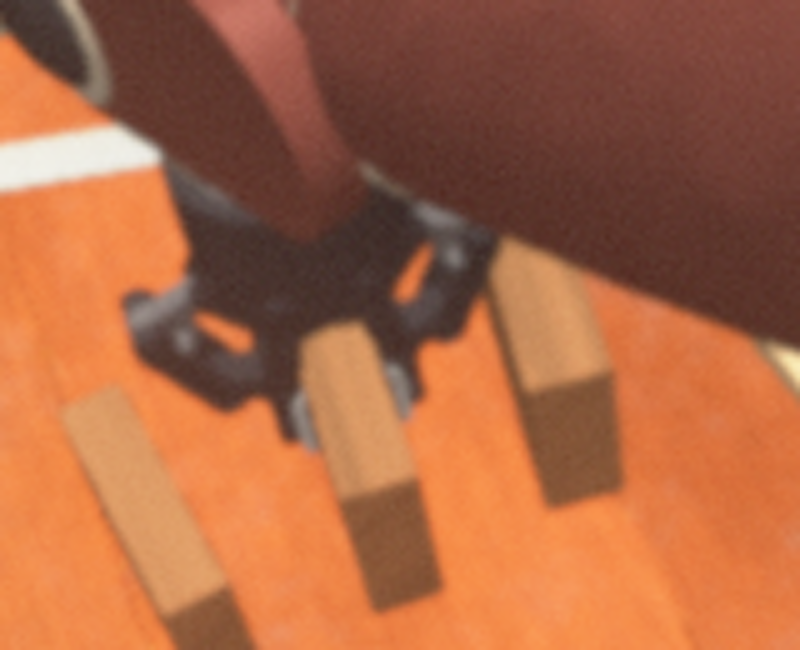

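drive_tool([
  [0.2, [0, 0, 0], 0],
  [0.2, [0, 0, 0], 0],
  [0.2, [0, 0, 0], 0],
  [0.2, [0, 0, -5], 0],
  [0.2, [0, 0, -10], 0],
  [0.2, [0, 0, -15], 0],
  [0.2, [0, 0, -20], 0],
  [0.2, [0, 0, -20], 0],
])

```text
time_s: 13.0
tool_pos: [538.6, 232.8, 52.6]
ee_rot: [[-0.997, 0.078, -0.001], [0.078, 0.997, -0.004], [0.0, -0.004, -1.0]]
wrist_force: [-0.1, -0.5, -1.1]
finger_gap: 29.2
```

```bash
python3 -c "
from h import *
plan(54,316.1,28,85.5)
c=robot.camera('scene');crop(c,160,200,160,130,5,'pics/s14.png')"
```

```text
t 13.0 jig now [ 53.8 316.2] z 52.6 yaw_y 85.51 gap 29.2 F [-0.1 -0.5 -1.1]
target world [538.8 232.7  28. ] SHIFT [-0.2  0.  24.6] TURN 0.0002
```

View pics/s14.png

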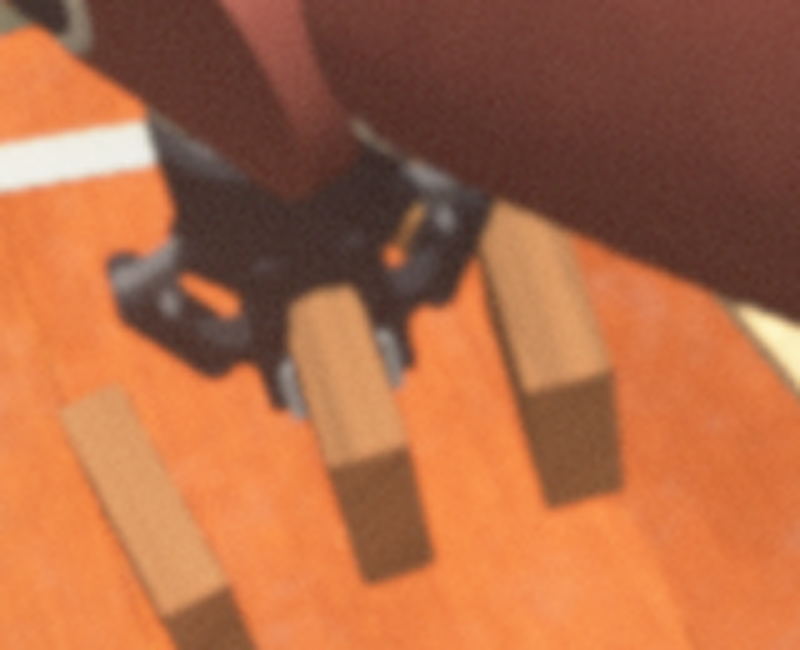

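drive_tool([
  [0.2, [0, 0, -10], 0],
  [0.2, [0, 0, -25], 0],
  [0.2, [0, 0, -45], 0],
  [0.2, [0, 0, -65], 0],
  [0.2, [0, 0, -85], 0],
  [0.2, [0, 0, -100], 0],
  [0.2, [0, 0, -110], 0],
  [0.2, [0, 0, -110], 0],
])

```text
time_s: 13.85
tool_pos: [539.6, 233.5, 164.4]
ee_rot: [[-0.997, 0.078, 0.002], [0.078, 0.997, -0.003], [-0.002, -0.003, -1.0]]
wrist_force: [0.7, 0.7, -0.3]
finger_gap: 29.6
```

```bash
python3 -c "
from h import *
plan(0,27.8,160,98.34)"
```

```text
t 13.85 jig now [ 54.9 316.8] z 164.4 yaw_y 85.51 gap 29.6 F [ 0.7  0.7 -0.3]
target world [527.2 -60.4 160. ] SHIFT [ -10.6 -293.9    5.4] TURN -0.2239
```

drive_tool([
  [0.2, [0, -20, 0], 0],
  [0.2, [-2, -60, 0], -0.03],
  [0.2, [-4, -105, 0], -0.07],
  [0.2, [-6, -150, 0], -0.11],
  [0.2, [-8, -195, 0], -0.15],
  [0.2, [-9, -240, 0], -0.19],
  [0.2, [-10, -275, 2], -0.22],
  [0.2, [-10.6, -294, 4], -0.224],
])

```text
time_s: 14.65
tool_pos: [526.1, -63.0, 160.1]
ee_rot: [[-0.99, -0.143, 0.0], [-0.143, 0.99, -0.004], [0.0, -0.004, -1.0]]
wrist_force: [0.5, 0.6, -1.5]
finger_gap: 29.2
```

```bash
python3 -c "
from h import *
plan(0,27.8,110,98.34)
c=robot.camera('scene');crop(c,250,100,250,200,3.2,'pics/s15.png')"
```

```text
t 14.65 jig now [-1.4 25.4] z 160.1 yaw_y 98.22 gap 29.2 F [ 0.5  0.6 -1.5]
target world [527.2 -60.4 110. ] SHIFT [-1.4  2.6 50.1] TURN -0.002
```

View pics/s15.png

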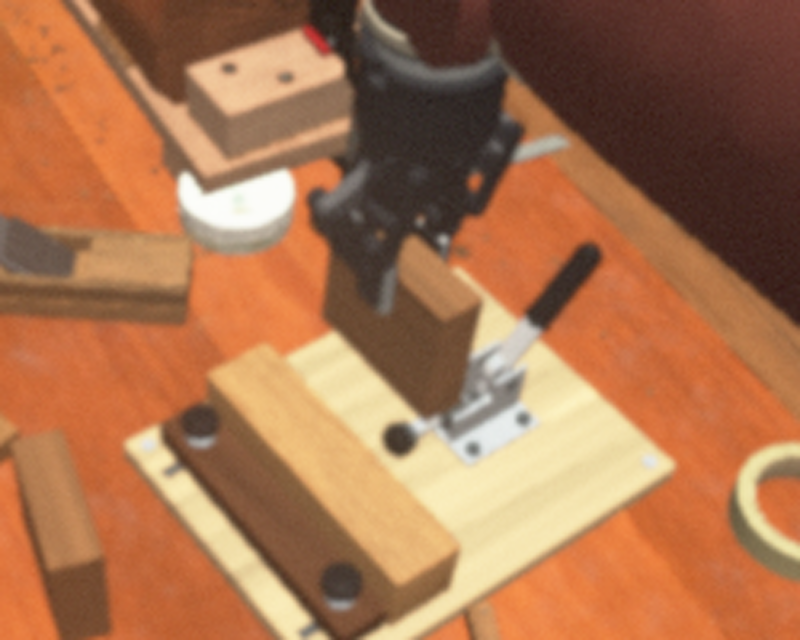

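drive_tool([
  [0.2, [-1, 3, 8], -0.002],
  [0.2, [-1, 3, 18], -0.002],
  [0.2, [-1, 3, 28], -0.002],
  [0.2, [-1, 3, 38], -0.002],
  [0.2, [-1, 3, 46], -0.002],
  [0.2, [-1, 3, 51], -0.002],
  [0.2, [-1, 3, 51], -0.002],
  [0.2, [-1, 3, 51], -0.002],
])

```text
time_s: 15.5
tool_pos: [526.7, -61.7, 108.9]
ee_rot: [[-0.99, -0.144, -0.0], [-0.144, 0.99, -0.005], [0.001, -0.005, -1.0]]
wrist_force: [0.5, -0.1, -1.5]
finger_gap: 29.3
```

```bash
python3 -c "
from h import *
plan(0,27.8,85,98.34)
plan(0,27.8,85,98.34)
c=robot.camera('scene');crop(c,250,100,250,200,3.2,'pics/s16.png')"
```

```text
t 15.5 jig now [-0.7 26.6] z 108.9 yaw_y 98.27 gap 29.3 F [ 0.5 -0.1 -1.5]
target world [527.2 -60.4  85. ] SHIFT [-0.7  1.4 23.9] TURN -0.0013
t 15.5 jig now [-0.7 26.6] z 108.9 yaw_y 98.27 gap 29.3 F [ 0.5 -0.1 -1.5]
target world [527.2 -60.4  85. ] SHIFT [-0.7  1.4 23.9] TURN -0.0013
```

View pics/s16.png

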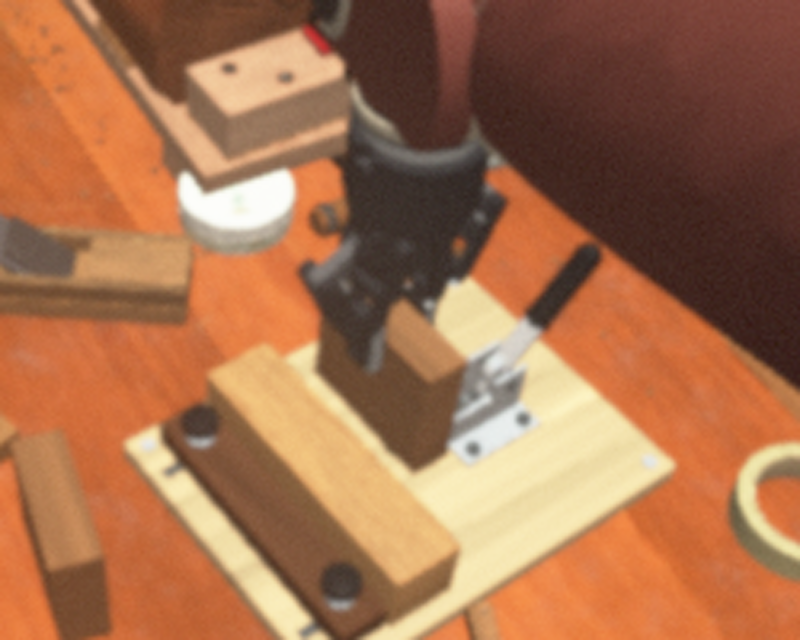

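drive_tool([
  [0.2, [0, 1, 4], -0.001],
  [0.2, [-0.5, 1.5, 8], -0.001],
  [0.2, [-0.5, 1.5, 12], -0.001],
  [0.2, [-0.5, 1.5, 16], -0.001],
  [0.2, [-0.5, 1.5, 20], -0.001],
  [0.2, [-0.5, 1.5, 23], -0.001],
  [0.2, [-0.5, 1.5, 23], -0.001],
  [0.2, [-0.5, 1.5, 23], -0.001],
])

```text
time_s: 16.35
tool_pos: [527.0, -60.4, 86.0]
ee_rot: [[-0.989, -0.145, -0.0], [-0.145, 0.989, -0.005], [0.001, -0.005, -1.0]]
wrist_force: [-0.5, -0.9, -1.2]
finger_gap: 29.6
```

```bash
python3 -c "
from h import *
plan(0,27.8,70,98.34)"
```

```text
t 16.35 jig now [-0.2 27.8] z 86.0 yaw_y 98.32 gap 29.6 F [-0.5 -0.9 -1.2]
target world [527.2 -60.4  70. ] SHIFT [-0.2  0.1 16. ] TURN -0.0004
```

drive_tool([
  [0.2, [0, 0, 3], 0],
  [0.2, [0, 0, 6], 0],
  [0.2, [0, 0, 9], 0],
  [0.2, [0, 0, 12], 0],
  [0.2, [0, 0, 14], 0],
  [0.2, [0, 0, 16], 0],
  [0.2, [0, 0, 18], 0],
  [0.2, [0, 0, 18], 0],
])

```text
time_s: 17.15
tool_pos: [527.1, -60.3, 67.9]
ee_rot: [[-0.989, -0.145, 0.0], [-0.145, 0.989, -0.005], [0.001, -0.005, -1.0]]
wrist_force: [0.5, 1.6, -0.9]
finger_gap: 29.4
```

```bash
python3 -c "
from h import *
plan(0,27.8,60,98.34)
c=robot.camera('scene');crop(c,250,100,250,200,3.2,'pics/s17.png')"
```

```text
t 17.15 jig now [-0.1 28. ] z 67.9 yaw_y 98.31 gap 29.4 F [ 0.5  1.6 -0.9]
target world [527.2 -60.4  60. ] SHIFT [-0.1 -0.1  7.9] TURN -0.0005
```

View pics/s17.png

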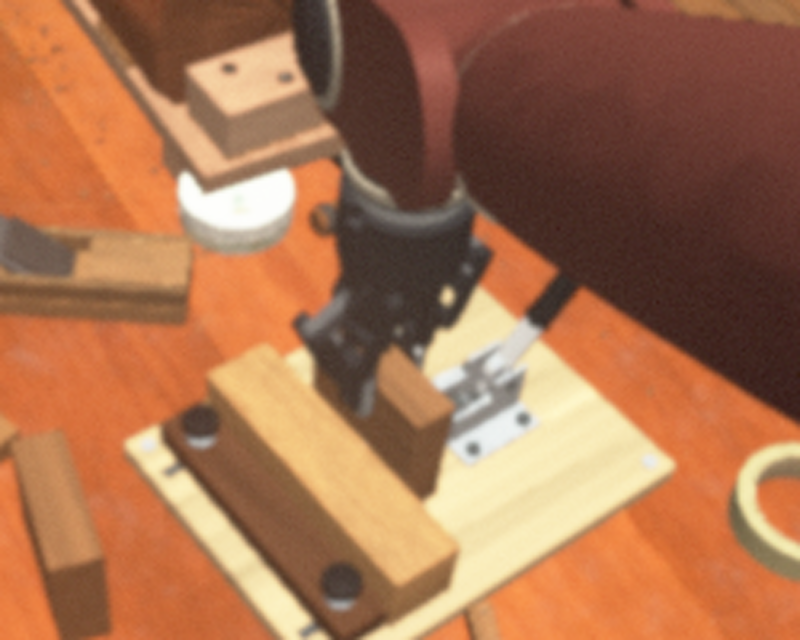

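drive_tool([
  [0.2, [0, 0, 3], 0],
  [0.2, [0, 0, 5], 0],
  [0.2, [0, 0, 7], 0],
  [0.2, [0, 0, 9], 0],
  [0.2, [0, 0, 11], 0],
  [0.2, [0, 0, 13], 0],
  [0.2, [0, 0, 14], 0],
  [0.2, [0, 0, 14], 0],
])

```text
time_s: 18.0
tool_pos: [527.1, -60.2, 53.7]
ee_rot: [[-0.989, -0.145, 0.0], [-0.145, 0.989, -0.005], [0.0, -0.005, -1.0]]
wrist_force: [-0.1, 2.3, 1.3]
finger_gap: 29.3
```

```bash
python3 -c "
from h import *
plan(0,27.8,50,98.34)"
```

```text
t 18.0 jig now [-0. 28.] z 53.7 yaw_y 98.31 gap 29.3 F [-0.1  2.3  1.3]
target world [527.2 -60.4  50. ] SHIFT [-0.  -0.2  3.7] TURN -0.0005
```

drive_tool([
  [0.2, [0, 0.5, 0], 0],
  [0.2, [0, 1, 0], 0],
  [0.2, [0, 1.5, 0], 0],
  [0.2, [0, 2, 0], 0],
  [0.2, [0, 2.5, 0], 0],
  [0.2, [0, 3, 0], 0],
  [0.2, [0, 3, 0], 0],
  [0.2, [0, 3, 0], 0],
])

```text
time_s: 18.8
tool_pos: [527.2, -59.7, 53.9]
ee_rot: [[-0.989, -0.145, 0.001], [-0.145, 0.989, -0.01], [-0.0, -0.01, -1.0]]
wrist_force: [1.4, -8.7, -1.9]
finger_gap: 29.3
```

```bash
python3 -c "
from h import *
plan(0,27.8,50,98.34)
c=robot.camera('scene');crop(c,250,100,250,200,3.2,'pics/s18.png')"
```

```text
t 18.8 jig now [ 0.1 28.5] z 53.9 yaw_y 98.35 gap 29.3 F [ 1.4 -8.7 -1.9]
target world [527.2 -60.4  50. ] SHIFT [ 0.1 -0.7  3.9] TURN 0.0003
```

View pics/s18.png

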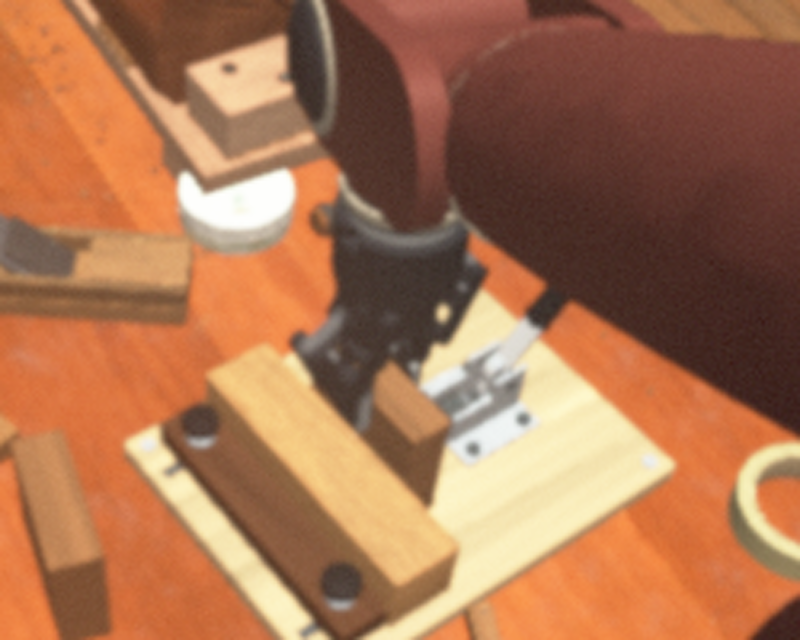

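drive_tool([
  [0.2, [0, -0.3, 0], 0],
  [0.2, [0, -0.3, 1], 0],
  [0.2, [0, -0.3, 2], 0],
  [0.2, [0, -0.3, 3], 0],
  [0.2, [0, -0.3, 4], 0],
  [0.2, [0, -0.3, 5], 0],
  [0.2, [0, -0.3, 6], 0],
  [0.2, [0, -0.3, 6], 0],
])

```text
time_s: 19.65
tool_pos: [527.3, -59.9, 49.1]
ee_rot: [[-0.989, -0.145, 0.001], [-0.145, 0.989, -0.01], [0.001, -0.01, -1.0]]
wrist_force: [-3.4, 0.2, 7.1]
finger_gap: 29.3
```

```bash
python3 -c "
from h import *
plan(0,27.8,50,98.34)"
```

```text
t 19.65 jig now [ 0.2 28.3] z 49.1 yaw_y 98.37 gap 29.3 F [-3.4  0.2  7.1]
target world [527.2 -60.4  50. ] SHIFT [ 0.2 -0.5 -0.9] TURN 0.0005
```

drive_tool([
  [0.2, [0, 0, 0], 0],
  [0.5, [0, 0, 0], 0],
  [0.6, [0, 0, 0], 0],
  [0.6, [0, 0, 0], 0],
  [0.6, [0, 0, 0], 0],
  [0.6, [0, 0, -5], 0],
  [0.6, [0, 0, -15], 0],
  [0.6, [0, 0, -30], 0],
])

```text
time_s: 20.45
tool_pos: [526.8, -59.4, 79.5]
ee_rot: [[-0.989, -0.145, -0.001], [-0.145, 0.989, -0.009], [0.002, -0.009, -1.0]]
wrist_force: [0.2, 0.3, -0.3]
finger_gap: 51.7
```

```bash
python3 -c "
from h import *
plan(0,-110,180,98.34)
c=robot.camera('scene');crop(c,250,100,250,200,3.2,'pics/s19.png')"
```

```text
t 20.45 jig now [-0.3 28.8] z 79.5 yaw_y 98.36 gap 51.7 F [ 0.2  0.3 -0.3]
target world [ 547.1 -196.7  180. ] SHIFT [  -0.  -139.7  -99.2] TURN 0.0004
```

View pics/s19.png

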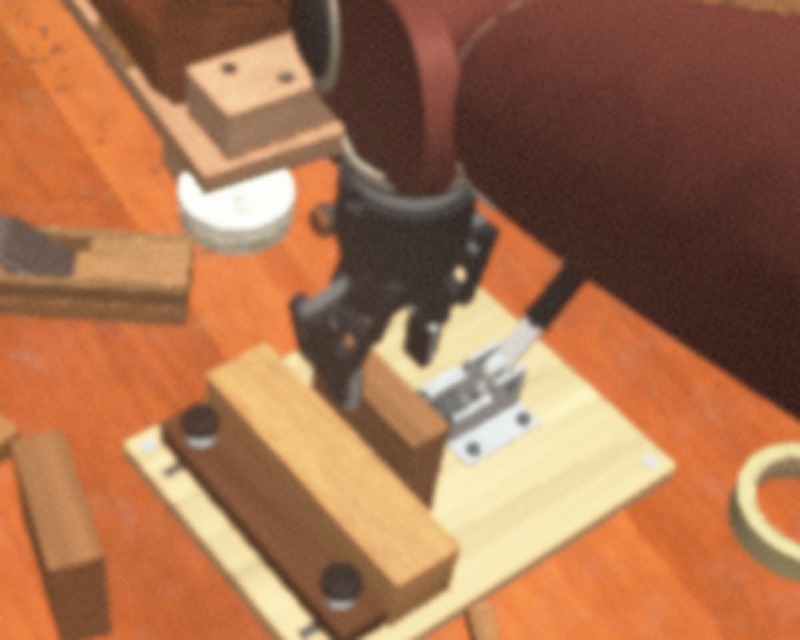

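drive_tool([
  [0.6, [0, 0, -15], 0],
  [0.3, [0, 0, -35], 0],
  [0, [0, -15, -35], 0],
  [0, [0, -40, -35], 0],
  [0, [0, -65, -35], 0],
  [0, [0, -85, -30], 0],
  [0, [0, -100, -25], 0],
  [0, [0, -108, -20], 0],
])

```text
time_s: 21.3
tool_pos: [544.8, -168.3, 103.9]
ee_rot: [[-0.99, -0.144, 0.005], [-0.144, 0.99, -0.011], [-0.004, -0.011, -1.0]]
wrist_force: [-0.7, 0.2, -1.2]
finger_gap: 0.4
```

```bash
python3 -c "
from h import *
plan(0,-100,96,98.34)
c=robot.camera('scene');crop(c,270,100,230,180,3.4,'pics/s20.png')
c=robot.camera('top');crop(c,290,180,160,120,5,'pics/t20.png')"
```

```text
t 21.3 jig now [  1.8 -81.5] z 103.9 yaw_y 98.28 gap 0.4 F [-0.7  0.2 -1.2]
target world [ 545.7 -186.8   96. ] SHIFT [  1.8 -18.4   8.1] TURN -0.001
```

View pics/s20.png

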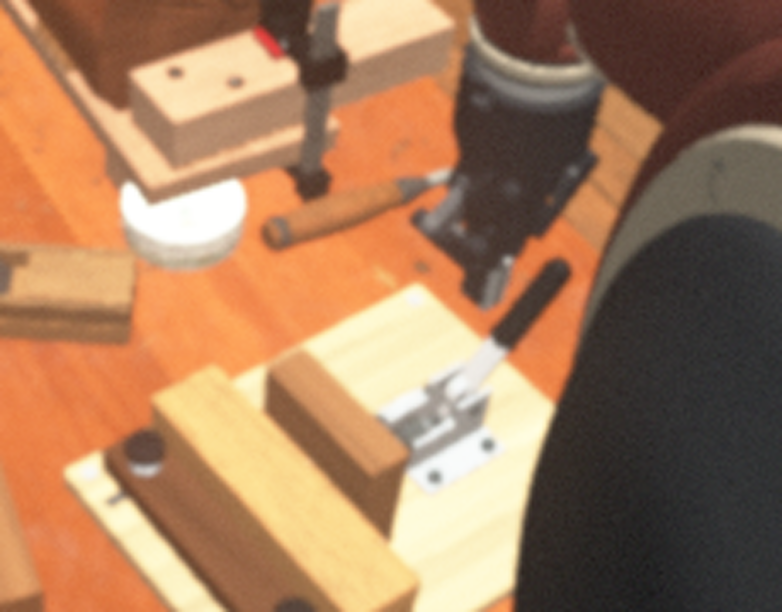

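View pics/t20.png

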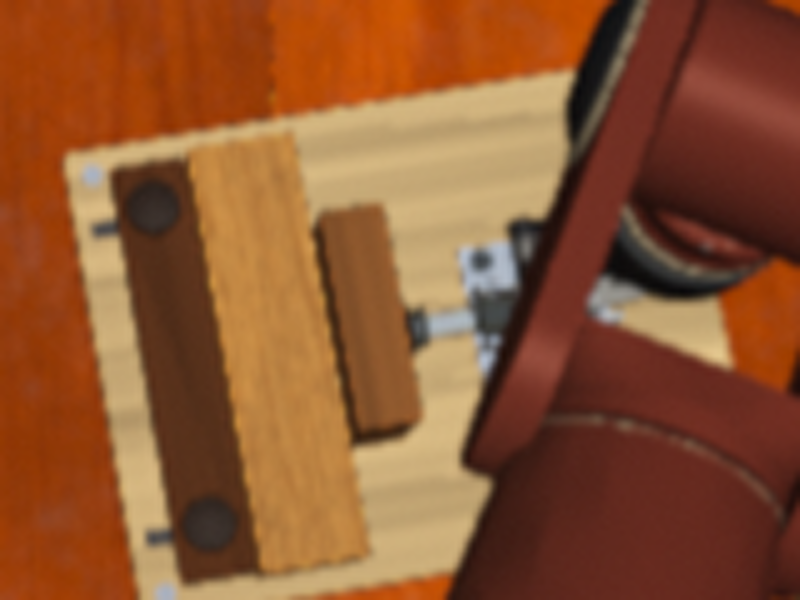

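drive_tool([
  [0, [1, -4, 3], 0],
  [0, [2, -8, 6], 0],
  [0, [2, -11, 8], 0],
  [0, [2, -14, 8], 0],
  [0, [2, -17, 8], 0],
  [0, [2, -20, 8], 0],
  [0, [2, -22, 8], 0],
  [0, [2, -24, 8], 0],
])

```text
time_s: 22.2
tool_pos: [545.7, -191.6, 95.5]
ee_rot: [[-0.99, -0.144, 0.004], [-0.144, 0.99, -0.01], [-0.002, -0.01, -1.0]]
wrist_force: [0.0, 0.5, 0.9]
finger_gap: 0.0
```

```bash
python3 -c "
from h import *
plan(0,-110,96,98.34)
c=robot.camera('scene');crop(c,270,100,230,180,3.4,'pics/s21.png')"
```

```text
t 22.2 jig now [  -0.7 -104.7] z 95.5 yaw_y 98.29 gap 0.0 F [0.  0.5 0.9]
target world [ 547.1 -196.7   96. ] SHIFT [-0.7 -5.3 -0.4] TURN -0.0009
```

View pics/s21.png

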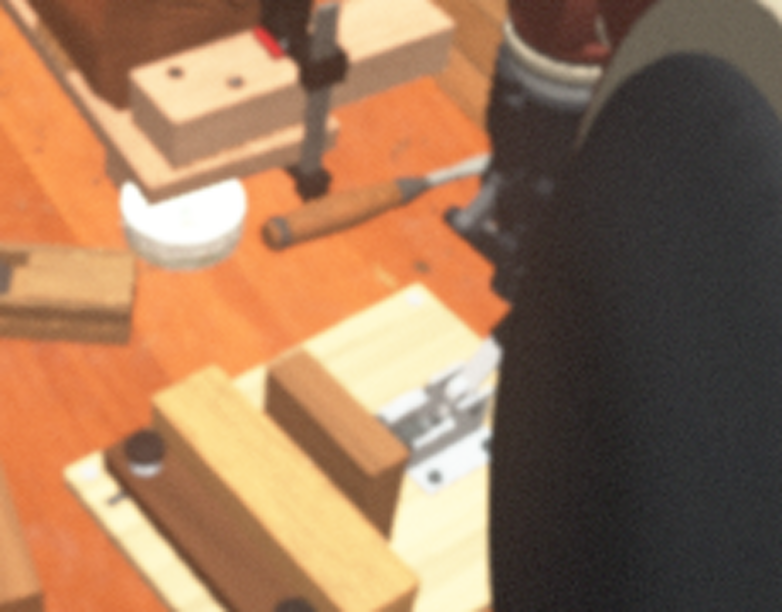

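drive_tool([
  [0, [0, -2, 0], 0],
  [0, [0, -4, 1], 0],
  [0, [0, -6, 2], 0],
  [0, [0, -8, 3], 0],
  [0, [0, -10, 4], 0],
  [0, [0, -12, 5], 0],
  [0, [0, -14, 7], 0],
  [0, [0, -16, 9], 0],
])

```text
time_s: 23.05
tool_pos: [548.2, -207.8, 86.9]
ee_rot: [[-0.99, -0.144, 0.004], [-0.144, 0.99, -0.01], [-0.002, -0.01, -1.0]]
wrist_force: [-1.3, 1.5, 3.7]
finger_gap: -0.2
```

```bash
python3 -c "
from h import *
plan(0,-130,80,98.34)"
```

```text
t 23.05 jig now [  -0.5 -121.1] z 86.9 yaw_y 98.27 gap -0.2 F [-1.3  1.5  3.7]
target world [ 550.  -216.5   80. ] SHIFT [-0.5 -8.8  6.9] TURN -0.0011
```

drive_tool([
  [0, [0, -3, 3], 0],
  [0, [0, -6, 6], 0],
  [0, [0, -9, 9], 0],
  [0, [0, -12, 12.5], 0],
  [0, [0, -14, 16], 0],
  [0, [0, -17, 19], 0],
  [0, [0, -19, 23], 0],
  [0, [0, -21, 26], 0],
])

```text
time_s: 23.85
tool_pos: [551.7, -227.7, 66.1]
ee_rot: [[-0.99, -0.144, 0.002], [-0.144, 0.99, -0.007], [-0.001, -0.007, -1.0]]
wrist_force: [-13.0, 11.4, 27.1]
finger_gap: 0.1
```

```bash
python3 -c "
from h import *
plan(0,-149,46,98.34)
c=robot.camera('top');crop(c,290,180,160,120,5,'pics/t22.png')"
```

```text
t 23.85 jig now [   0.  -141.3] z 66.1 yaw_y 98.3 gap 0.1 F [-13.   11.4  27.1]
target world [ 552.8 -235.3   46. ] SHIFT [ 0.1 -7.6 20.2] TURN -0.0007
```

View pics/t22.png

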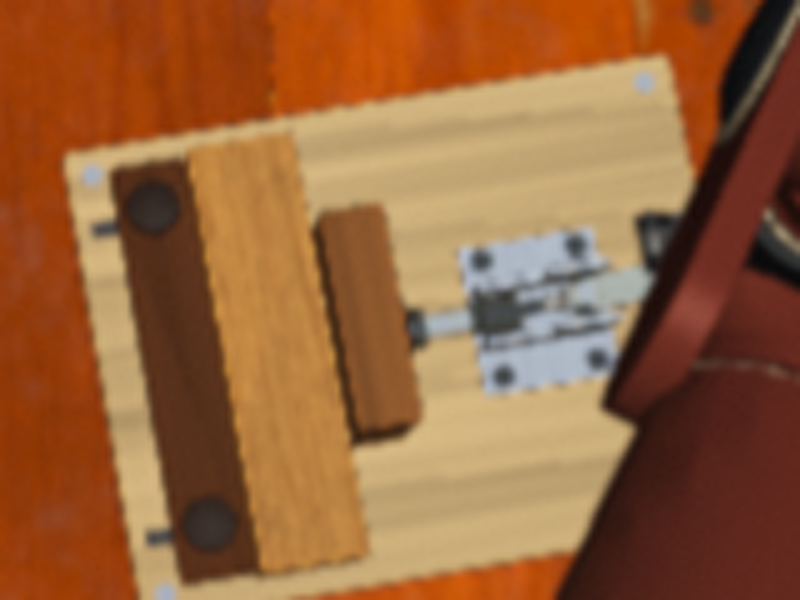

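```bash
python3 -c "
from h import *
plan(0,-149,46,98.34)
s=robot.state();print(s['ft_torque'],s['joint_pos'],s['joint_torque'])
print(w2j(s['wrist_force'][:2]+J0))
c=robot.camera('scene');crop(c,270,100,230,180,3.4,'pics/s23.png')"
```

```text
t 23.9 jig now [  -0.  -141.5] z 65.6 yaw_y 98.29 gap -0.1 F [-12.6  10.9  25.5]
target world [ 552.8 -235.3   46. ] SHIFT [ 0.  -7.3 19.7] TURN -0.0009
[ 1.68932832  2.06982636 -0.08841185] [-0.51383595  0.10507091  1.79564584 -0.00523948  1.23509145 -2.22760135] [ -2.79560186 -25.69817305 -28.596434    -0.81850553  -4.16433826
  -0.06759096]
[-10.9193573   12.61669357]
```

View pics/s23.png

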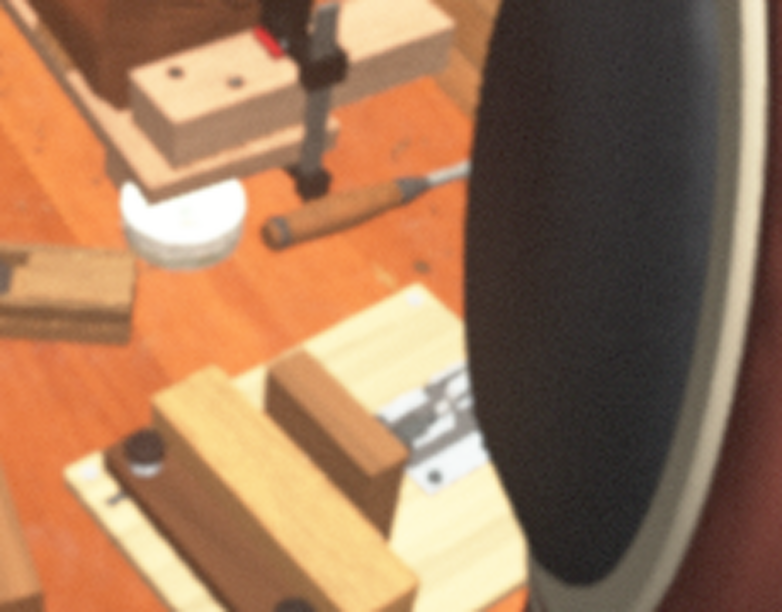

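drive_tool([
  [0, [0, 0, -3], 0],
  [0, [0, 0, -10], 0],
  [0, [0, 5, -25], 0],
  [0, [0, 10, -50], 0],
  [0, [0, 25, -80], 0],
  [0, [0, 50, -110], 0],
  [0, [0, 90, -120], 0],
  [0, [0, 130, -120], 0],
])

```text
time_s: 24.75
tool_pos: [534.0, -98.3, 187.7]
ee_rot: [[-0.99, -0.143, 0.008], [-0.143, 0.99, -0.009], [-0.007, -0.01, -1.0]]
wrist_force: [-0.6, 0.7, -0.5]
finger_gap: -0.3
```

```bash
python3 -c "
from h import *
plan(0,-149,46,98.34)
c=robot.camera('scene');crop(c,270,100,230,180,3.4,'pics/s24.png')
c=robot.camera('top');crop(c,290,180,160,120,5,'pics/t24.png')"
```

```text
t 24.75 jig now [  1.3 -10.7] z 187.7 yaw_y 98.21 gap -0.3 F [-0.6  0.7 -0.5]
target world [ 552.8 -235.3   46. ] SHIFT [   1.9 -136.9  143.1] TURN -0.0023
```

View pics/s24.png

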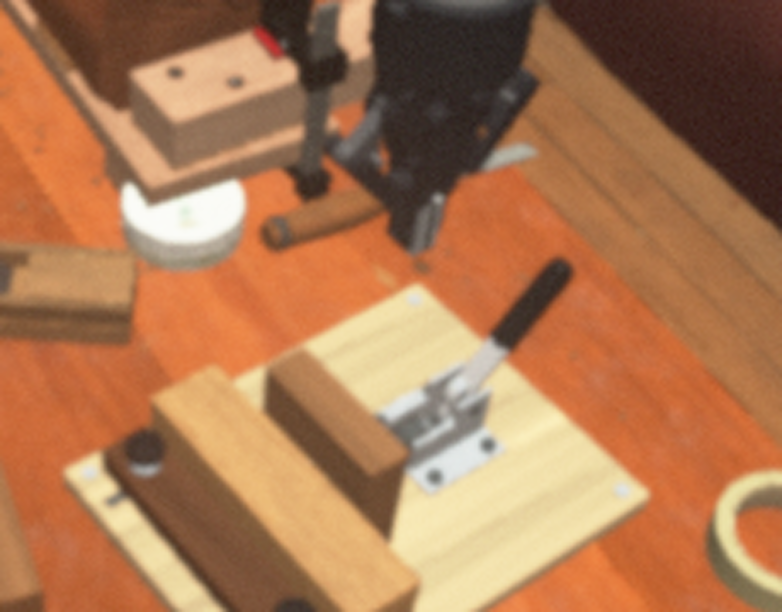

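View pics/t24.png

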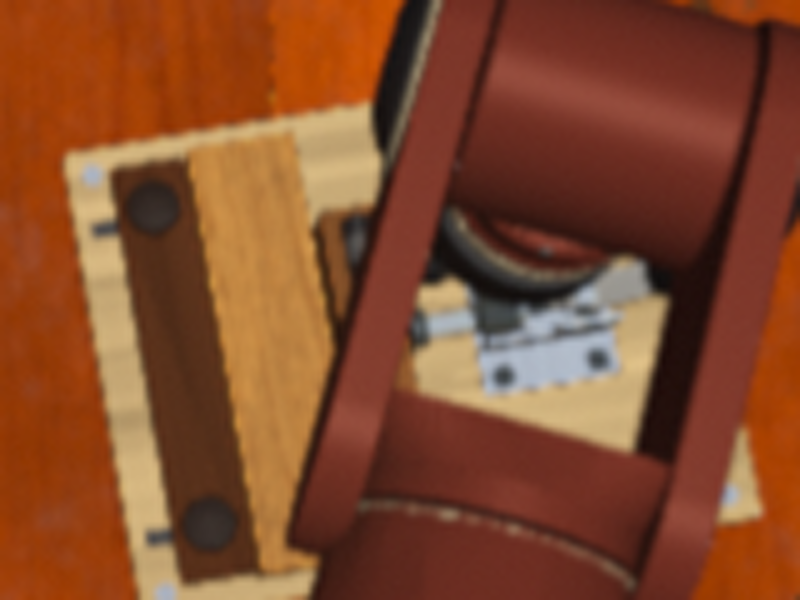

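```bash
python3 -c "
from h import *
c=robot.camera('scene')
for p,o in [([534,-98.3,187.7],(393.5,173.5)),([544.8,-168.3,103.9],(414,189)),([539.6,233.3,121.4],(223.5,259.5))]:
  p=np.array(p);print('pred',proj(c,p).round(1),'obs',o)
  for dz in (20,30,40): print('  up',dz,proj(c,p+[0,0,dz]).round(1))
  for dx in (20,30): print('  x+',dx,proj(c,p+[dx,0,0]).round(1))
# lever
q=lambda r,n:np.r_[j2w([0,-78-r*np.sin(.55)+n*np.cos(.55)]),52+r*np.cos(.55)+n*np.sin(.55)]
for r in (0,50,85,107): print(r,((proj(c,q(r,0))-[270,100])*3.4).round(0))
"
```

```text
pred [[387.7 182.5]] obs (393.5, 173.5)
  up 20 [[389.1 174.8]]
  up 30 [[389.9 170.8]]
  up 40 [[390.6 166.8]]
  x+ 20 [[382.1 175.8]]
  x+ 30 [[379.3 172.5]]
pred [[408.1 197.4]] obs (414, 189)
  up 20 [[409.7 190.7]]
  up 30 [[410.5 187.3]]
  up 40 [[411.3 183.8]]
  x+ 20 [[402.8 191.2]]
  x+ 30 [[400.2 188.1]]
pred [[223.9 264.8]] obs (223.5, 259.5)
  up 20 [[222.1 258.4]]
  up 30 [[221.2 255. ]]
  up 40 [[220.2 251.7]]
  x+ 20 [[220.3 256.7]]
  x+ 30 [[218.5 252.7]]
0 [[454. 391.]]
50 [[496. 328.]]
85 [[526. 283.]]
107 [[546. 253.]]
```

```bash
python3 -c "
from h import *
c=robot.camera('top')
for z in (187,250,300,350,400,450): print(z,((proj(c,[534,-98.3,z])-[290,180])*5).round(0))
a=[cv2.imread('pics/%s.png'%n)[310:500,330:560] for n in ('s20','s21','s23','s24')]
i=np.vstack([np.hstack(a[:2]),np.hstack(a[2:])]); cv2.imwrite('pics/m1.png',cv2.resize(i,None,fx=1.6,fy=1.5))
a=[cv2.imread('pics/%s.png'%n)[200:420,380:700] for n in ('t20','t22','t24')]
i=np.hstack(a); cv2.imwrite('pics/m2.png',cv2.resize(i,None,fx=.83,fy=.83))
"
```

```text
187 [[477. 269.]]
250 [[499. 243.]]
300 [[518. 221.]]
350 [[539. 196.]]
400 [[562. 168.]]
450 [[588. 137.]]
```

View pics/m1.png

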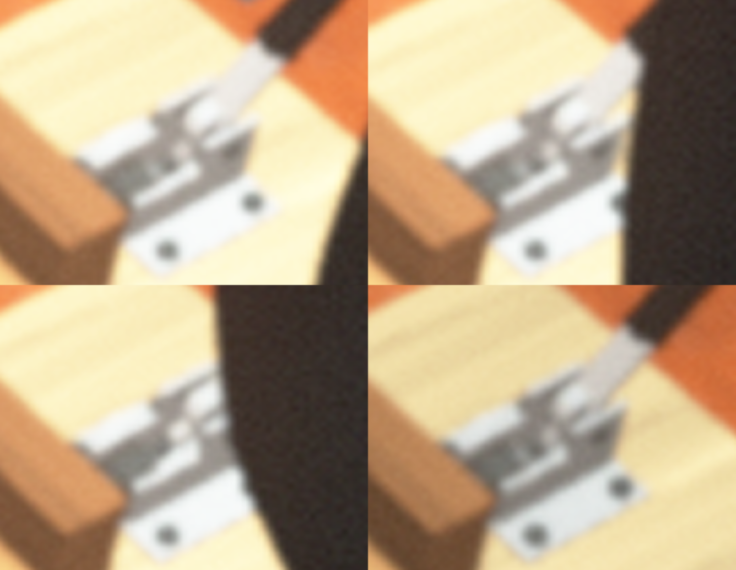

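View pics/m2.png

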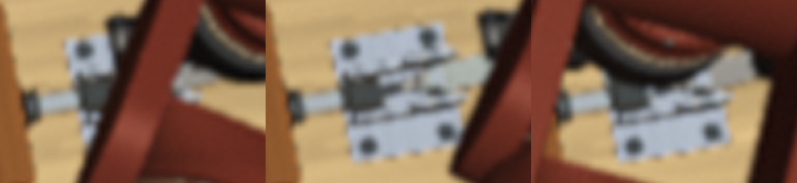

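```bash
python3 -c "
from h import *
plan(0,-92,104,8.34)"
```

```text
t 24.95 jig now [ -0.1 -10.3] z 184.5 yaw_y 98.37 gap -0.2 F [ 0.3 -0.3 -0.3]
target world [ 544.5 -178.9  104. ] SHIFT [  0.1 -81.   81.1] TURN 1.5714
```

drive_tool([
  [0, [0, -8, 0], 0.14],
  [0, [0, -18, 5], 0.285],
  [0, [0, -28, 10], 0.43],
  [0, [0, -38, 18], 0.575],
  [0, [0, -48, 26], 0.72],
  [0, [0, -58, 35], 0.865],
  [0, [0, -68, 45], 1.01],
  [0, [0, -75, 55], 1.155],
])

```text
time_s: 25.75
tool_pos: [543.5, -175.0, 129.1]
ee_rot: [[-0.526, 0.85, 0.002], [0.85, 0.526, -0.008], [-0.008, -0.003, -1.0]]
wrist_force: [-0.1, 0.6, 1.5]
finger_gap: -0.0
```

```bash
python3 -c "
from h import *
plan(0,-92,104,8.34)"
```

```text
t 25.75 jig now [ -0.5 -87.9] z 129.1 yaw_y 31.74 gap -0.0 F [-0.1  0.6  1.5]
target world [ 544.5 -178.9  104. ] SHIFT [-3.7 -1.1 25.1] TURN 0.4083
```

drive_tool([
  [0, [-1, 0, 5], 0.13],
  [0, [-2, -1, 10], 0.27],
  [0, [-3, -1, 15], 0.408],
  [0, [-3.7, -1, 20], 0.408],
  [0, [-3.7, -1, 25], 0.408],
  [0, [-3.7, -1, 25], 0.408],
  [0, [-3.7, -1, 25], 0.408],
  [0, [-3.7, -1, 25], 0.408],
])

```text
time_s: 26.55
tool_pos: [544.9, -179.0, 104.5]
ee_rot: [[-0.146, 0.989, 0.003], [0.989, 0.146, -0.009], [-0.009, 0.001, -1.0]]
wrist_force: [0.3, -0.5, 0.2]
finger_gap: -0.0
```

```bash
python3 -c "
from h import *
plan(0,-104,104,8.34)
c=robot.camera('scene');crop(c,300,100,200,160,4,'pics/s25.png')
c=robot.camera('top');crop(c,340,190,140,105,5.7,'pics/t25.png')"
```

```text
t 26.55 jig now [  0.3 -92.1] z 104.5 yaw_y 8.4 gap -0.0 F [ 0.3 -0.5  0.2]
target world [ 546.3 -190.8  104. ] SHIFT [-11.9  -0.4   0.6] TURN 0.0011
```

View pics/s25.png

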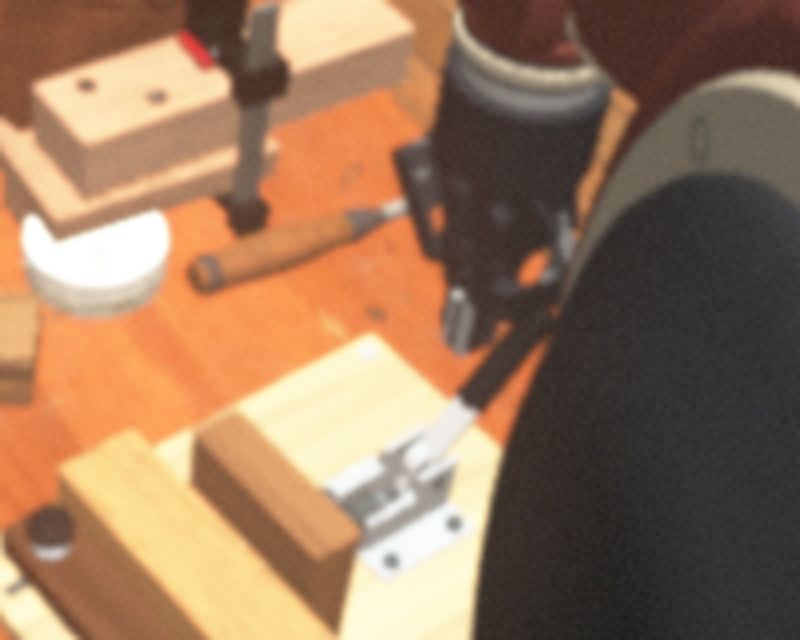

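View pics/t25.png

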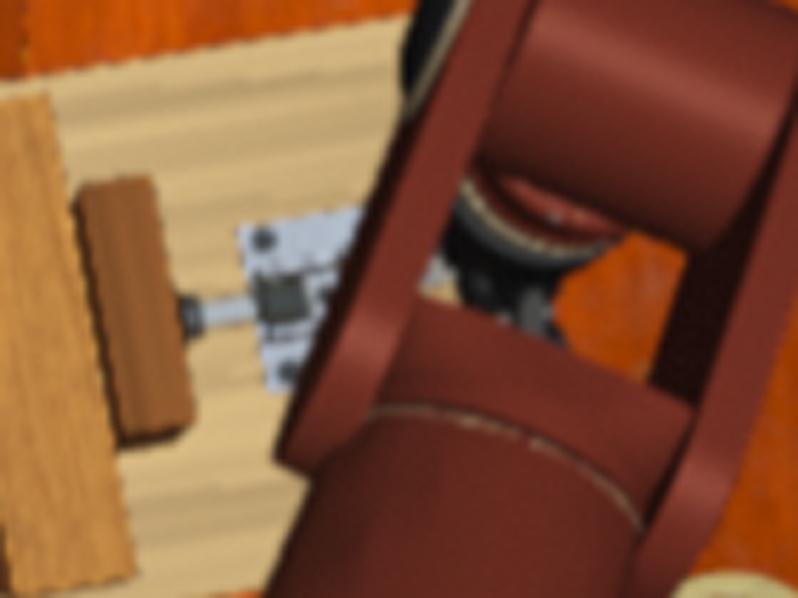

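drive_tool([
  [0, [-4, 0, 0], 0],
  [0, [-7, 0, 0], 0],
  [0, [-10, 0, 0], 0],
  [0, [-12, 0, 0], 0],
  [0, [-14, 0, 0], 0],
  [0, [-16, 0, 0], 0],
  [0, [-18, 0, 0], 0],
  [0, [-18, 0, 0], 0],
])

```text
time_s: 27.45
tool_pos: [547.6, -196.9, 104.7]
ee_rot: [[-0.146, 0.989, 0.003], [0.989, 0.146, -0.009], [-0.009, 0.001, -1.0]]
wrist_force: [0.1, -0.5, 0.8]
finger_gap: 0.0
```

```bash
python3 -c "
from h import *
plan(0,-104,104,8.34)
print(w2j(robot.state()['wrist_force'][:2]+J0))"
```

```text
t 27.45 jig now [   0.4 -110.2] z 104.7 yaw_y 8.38 gap 0.0 F [ 0.1 -0.5  0.8]
target world [ 546.3 -190.8  104. ] SHIFT [ 6.3 -0.4  0.7] TURN 0.0008
[ 0.04087572 -0.47147236]
```

drive_tool([
  [0, [-1.5, 0, 0], 0],
  [0, [-3, 0, 0], 0],
  [0, [-4.5, 0, 0], 0],
  [0, [-6, 0, 0], 0],
  [0, [-7.5, 0, 0], 0],
  [0, [-9, 0, 0], 0],
  [0, [-10, 0, 0], 0],
  [0, [-10, 0, 0], 0],
])

```text
time_s: 28.25
tool_pos: [549.1, -207.0, 104.8]
ee_rot: [[-0.146, 0.989, 0.003], [0.989, 0.146, -0.009], [-0.009, 0.001, -1.0]]
wrist_force: [0.8, -0.1, 0.1]
finger_gap: 0.1
```

```bash
python3 -c "
from h import *
plan(0,-104,104,8.34)
print(w2j(robot.state()['wrist_force'][:2]+J0), robot.state()['ft_torque'])
c=robot.camera('top');crop(c,340,190,140,105,5.7,'pics/t26.png')"
```

```text
t 28.25 jig now [   0.4 -120.4] z 104.8 yaw_y 8.37 gap 0.1 F [ 0.8 -0.1  0.1]
target world [ 546.3 -190.8  104. ] SHIFT [16.4 -0.4  0.7] TURN 0.0006
[ 0.81225346 -0.24868634] [-0.00058349  0.02624695 -0.00895236]
```

View pics/t26.png

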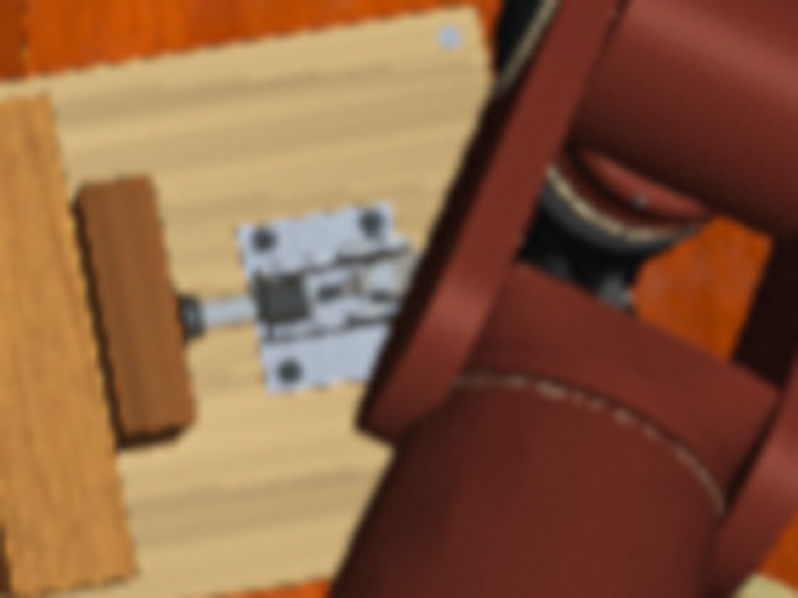

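drive_tool([
  [0, [6, 0, 0], 0],
  [0, [12, 0, 0], 0],
  [0, [18, 0, 4], 0],
  [0, [22, 0, 12], 0],
  [0, [22, 0, 20], 0],
  [0, [20, 0, 22], 0],
  [0, [16, 0, 22], 0],
  [0, [12, 0, 22], 0],
])

```text
time_s: 29.1
tool_pos: [547.5, -195.8, 82.7]
ee_rot: [[-0.145, 0.989, 0.003], [0.989, 0.145, -0.009], [-0.009, 0.001, -1.0]]
wrist_force: [0.2, -0.3, 0.9]
finger_gap: -0.3
```

```bash
python3 -c "
from h import *
plan(0,-104,104,8.34)
print(w2j(robot.state()['wrist_force'][:2]+J0), robot.state()['ft_torque'])
c=robot.camera('scene');crop(c,300,100,200,160,4,'pics/s27.png')"
```

```text
t 29.1 jig now [   0.4 -109.1] z 82.7 yaw_y 8.36 gap -0.3 F [ 0.2 -0.3  0.9]
target world [ 546.3 -190.8  104. ] SHIFT [  4.9  -0.4 -21.4] TURN 0.0004
[ 0.18050436 -0.30050838] [-0.00021162  0.00787858 -0.01305522]
```

View pics/s27.png

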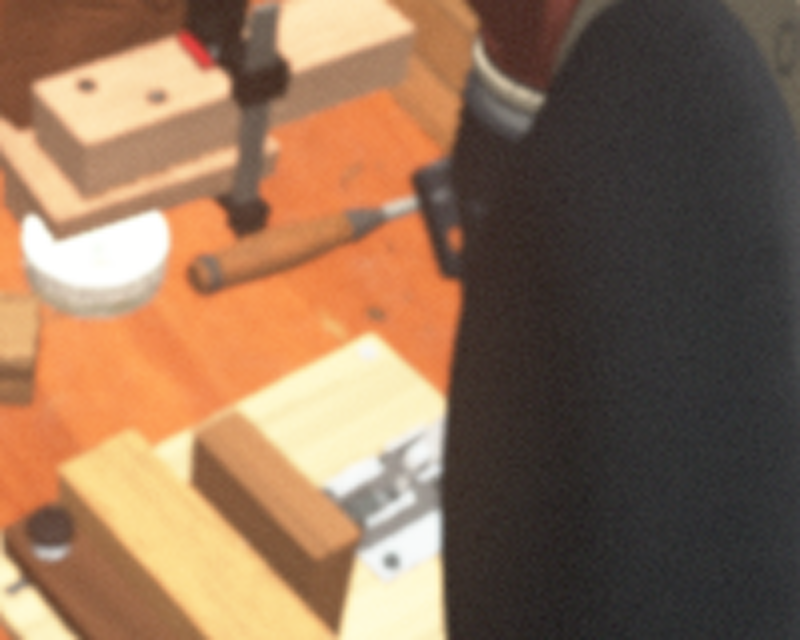

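```bash
python3 -c "
from h import *
a=cv2.imread('pics/s25.png')[380:600,300:520];b=cv2.imread('pics/s27.png')[380:600,300:520]
s=cv2.imread('pics/s23.png'); s=cv2.resize(s,None,fx=4/3.4,fy=4/3.4); 
s=s[380:600,300-120+0+155-60:520-120+155-60]
c=cv2.imread('pics/s23.png');
# s23 crop origin 270,100 scale3.4 -> same px window
x0=int((300/4+300-270)*3.4);y0=int((380/4)*3.4);w=int(55*3.4);c=cv2.resize(c[y0:y0+w,x0:x0+w],(220,220))
cv2.imwrite('pics/m3.png',cv2.resize(np.hstack([a,b,c]),None,fx=1.2,fy=1.2))"
```

```text
(no output)
```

View pics/m3.png

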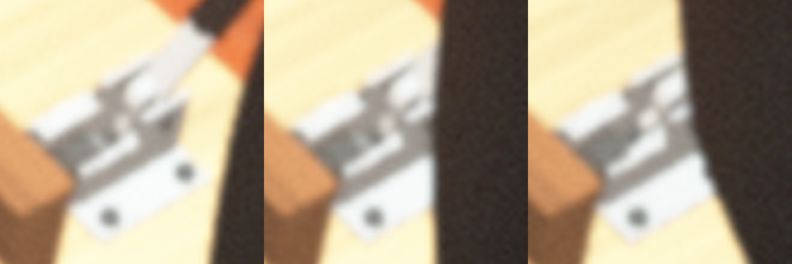

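drive_tool([
  [0, [-3, 0, 2], 0],
  [0, [-6, 0, 5], 0],
  [0, [-9, 0, 7], 0],
  [0, [-11, 0, 9], 0],
  [0, [-14, 0, 12], 0],
  [0, [-17, 0, 15], 0],
  [0, [-19, 0, 18], 0],
  [0, [-21, 0, 20], 0],
])

```text
time_s: 29.95
tool_pos: [551.3, -214.7, 67.8]
ee_rot: [[-0.145, 0.989, 0.002], [0.989, 0.145, -0.003], [-0.003, 0.002, -1.0]]
wrist_force: [-12.3, 16.2, 26.3]
finger_gap: 0.1
```

```bash
python3 -c "
from h import *
plan(0,-138,48,8.34)
print(w2j(robot.state()['wrist_force'][:2]+J0), robot.state()['ft_torque'])
c=robot.camera('scene');crop(c,350,180,70,70,6,'pics/s28.png')
c=robot.camera('top');crop(c,340,190,140,105,5.7,'pics/t28.png')"
```

```text
t 29.95 jig now [   1.5 -128.4] z 67.8 yaw_y 8.33 gap 0.1 F [-12.3  16.2  26.3]
target world [ 551.2 -224.4   48. ] SHIFT [-9.6 -1.5 19.8] TURN -0.0002
[-9.83513269 17.80068766] [ 2.66759934  2.05707372 -0.18715221]
```

View pics/s28.png

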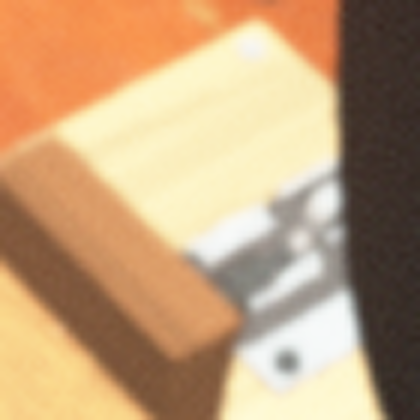

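View pics/t28.png

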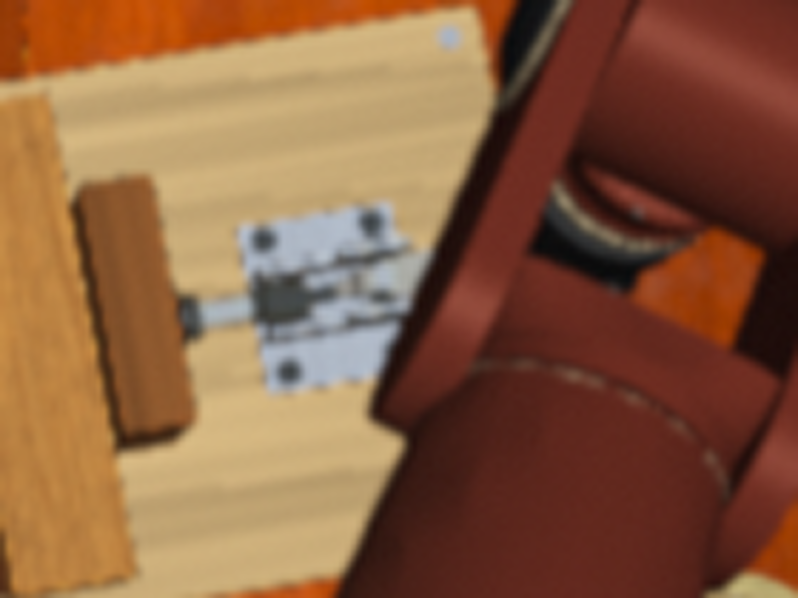

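```bash
python3 -c "
from h import *
c=robot.camera('scene')
for th in (.55,.8,1.0,1.2,1.5):
  q=lambda r:np.r_[j2w([0,-78-r*np.sin(th)]),52+r*np.cos(th)]
  print(th,[((proj(c,q(r))+[5,2.6]-[350,180])*6).round(0).tolist()[0] for r in (0,20,40,55)])
a=cv2.imread('pics/s25.png'); a=a[320:600,200:480]; a=cv2.resize(a,(420,420))
b=cv2.imread('pics/s28.png')
cv2.imwrite('pics/m4.png',np.hstack([a[:420],b[:420]]))
plan(0,-138,48,8.34)
"
```

```text
0.55 [[351.0, 225.0], [380.0, 182.0], [410.0, 137.0], [432.0, 104.0]]
0.8 [[351.0, 225.0], [386.0, 183.0], [423.0, 140.0], [450.0, 108.0]]
1.0 [[351.0, 225.0], [390.0, 186.0], [430.0, 146.0], [459.0, 117.0]]
1.2 [[351.0, 225.0], [392.0, 190.0], [433.0, 155.0], [464.0, 129.0]]
1.5 [[351.0, 225.0], [392.0, 200.0], [433.0, 174.0], [463.0, 155.0]]
t 30.1 jig now [   1.5 -128.5] z 67.6 yaw_y 8.34 gap -0.2 F [-10.8  15.1  22.8]
target world [ 551.2 -224.4   48. ] SHIFT [-9.4 -1.5 19.7] TURN -0.0001
```

View pics/m4.png

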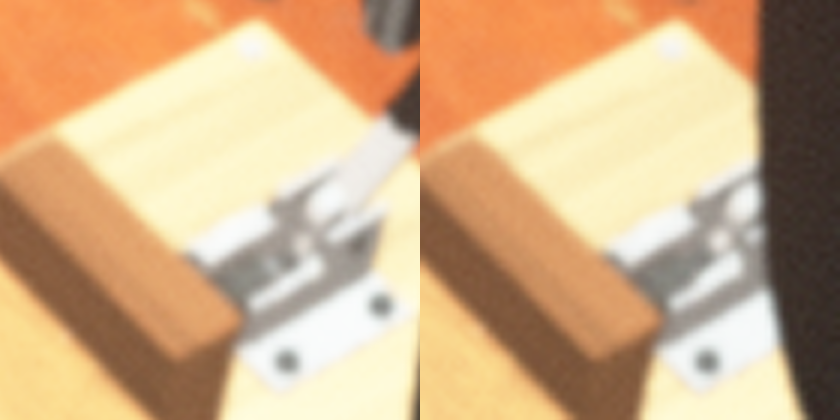

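drive_tool([
  [0, [1, 0, -1], 0],
  [0, [3, 0, -3], 0],
  [0, [5, 0, -5], 0],
  [0, [5, 0, -5], 0],
  [0, [5, 0, -5], 0],
  [0, [5, 0, -5], 0],
  [0, [5, 0, -5], 0],
  [0, [5, 0, -5], 0],
])

```text
time_s: 30.9
tool_pos: [550.1, -207.4, 75.3]
ee_rot: [[-0.145, 0.989, -0.0], [0.989, 0.145, 0.002], [0.002, 0.0, -1.0]]
wrist_force: [-8.8, 11.8, 16.5]
finger_gap: 0.2
```

```bash
python3 -c "
from h import *
plan(0,-138,48,8.34)
s=robot.state();print(w2j(s['wrist_force'][:2]+J0),s['ft_torque'])
"
```

```text
t 30.9 jig now [   1.4 -121. ] z 75.3 yaw_y 8.34 gap 0.2 F [-8.8 11.8 16.5]
target world [ 551.2 -224.4   48. ] SHIFT [-17.1  -1.4  27.3] TURN 0.0001
[-7.03674181 13.00603441] [ 1.97849934  1.61401308 -0.08893149]
```

drive_tool([
  [0, [4, 0, 0], 0],
  [0, [10, 0, 0], 0],
  [0, [18, 0, 0], 0],
  [0, [26, 0, 0], 0],
  [0, [34, 0, -5], 0],
  [0, [40, 0, -15], 0],
  [0, [50, 0, -35], 0],
  [0, [60, 0, -55], 0],
])

```text
time_s: 31.7
tool_pos: [541.1, -147.5, 131.2]
ee_rot: [[-0.145, 0.989, -0.001], [0.989, 0.145, 0.002], [0.002, -0.0, -1.0]]
wrist_force: [-0.4, -0.1, -1.2]
finger_gap: 0.0
```

```bash
python3 -c "
from h import *
plan(0,-138,48,8.34)
c=robot.camera('scene');crop(c,300,100,200,160,4,'pics/s29.png')"
```

```text
t 31.7 jig now [  1.2 -60.4] z 131.2 yaw_y 8.34 gap 0.0 F [-0.4 -0.1 -1.2]
target world [ 551.2 -224.4   48. ] SHIFT [-77.8  -1.1  83. ] TURN -0.0001
```

View pics/s29.png

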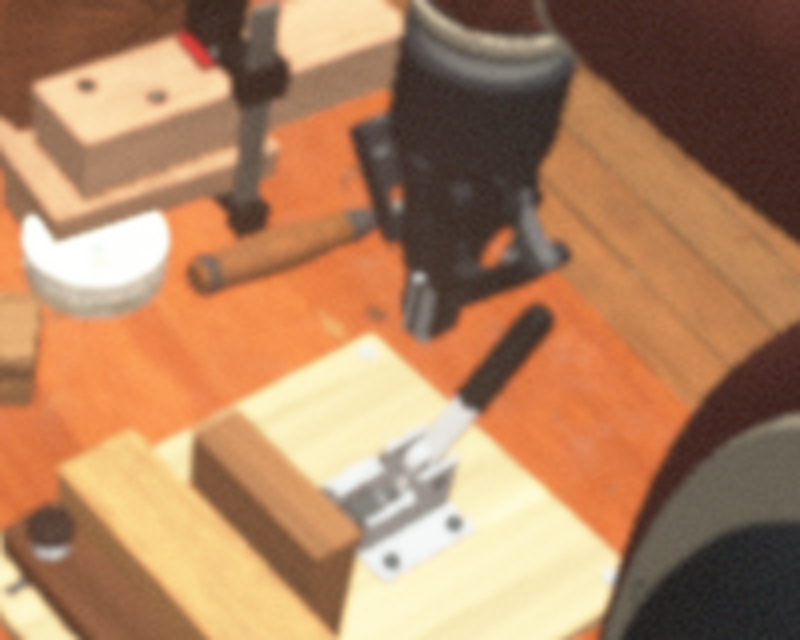

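```bash
python3 -c "
from h import *
c=robot.camera('scene')
for th in (.55,.65,.75,.9,1.1,1.3,1.5):
  q=lambda r:np.r_[j2w([0,-78-r*np.sin(th)]),52+r*np.cos(th)]
  print(th,[(proj(c,q(r))+[5,2.6]).round(1).tolist()[0] for r in (50,107)])
a=cv2.imread('pics/s24.png');b=cv2.imread('pics/s29.png')
x0=int((400-270)*3.4);y0=int((165-100)*3.4);w=int(50*3.4)
a=cv2.resize(a[y0:y0+w,x0:x0+w],(400,400)); x0=400;y0=260;b=cv2.resize(b[y0:y0+200,x0:x0+200],(400,400))
cv2.imwrite('pics/m5.png',np.hstack([a,b]))
"
```

```text
0.55 [[420.8, 199.1], [435.6, 177.1]]
0.65 [[422.0, 199.3], [438.0, 177.5]]
0.75 [[423.0, 199.6], [440.1, 178.4]]
0.9 [[424.3, 200.3], [442.6, 180.4]]
1.1 [[425.4, 202.0], [444.6, 184.2]]
1.3 [[425.8, 204.2], [445.1, 189.2]]
1.5 [[425.5, 206.9], [444.2, 195.2]]
```

View pics/m5.png

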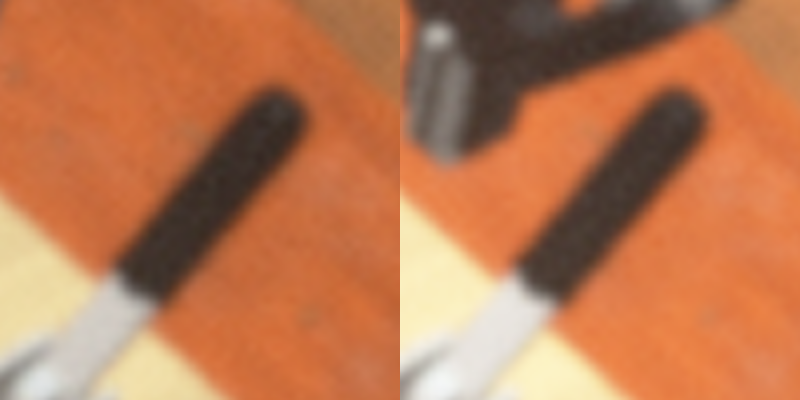

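drive_tool([
  [0.6, [-8, 0, 0], 0],
  [0.6, [-20, 0, 0], 0],
  [0.6, [-32, 0, 0], 0],
  [0.6, [-44, 0, 0], 0],
  [0.6, [-55, 0, 0], 0],
  [0.6, [-62, 1, 0], 0],
  [0.6, [-62, 1, 10], 0],
  [0.6, [-62, 1, 20], 0],
], force=25)

```text
time_s: 32.6
tool_pos: [553.9, -209.4, 113.9]
ee_rot: [[-0.146, 0.989, 0.006], [0.989, 0.146, -0.0], [-0.001, 0.006, -1.0]]
wrist_force: [-1.2, -0.2, 1.0]
finger_gap: 51.2
```

```bash
python3 -c "
from h import *
plan(0,-122,78,8.34)
c=robot.camera('scene');crop(c,300,60,200,160,4,'pics/s30.png')"
```

```text
t 32.6 jig now [   4.8 -123.5] z 113.9 yaw_y 8.4 gap 51.2 F [-1.2 -0.2  1. ]
target world [ 548.9 -208.6   78. ] SHIFT [ 1.5 -5.1 35.9] TURN 0.001
```

View pics/s30.png

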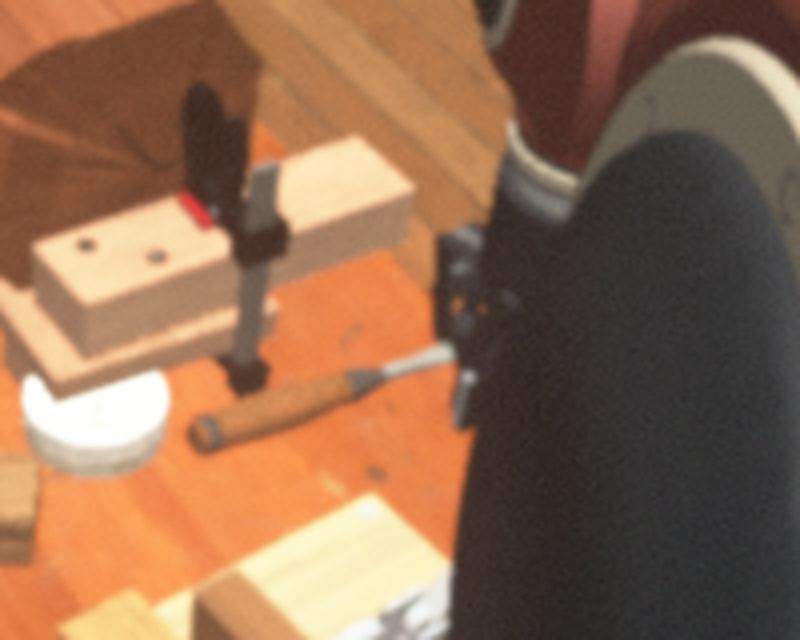

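drive_tool([
  [0.6, [1, -4, 2], 0],
  [0.6, [1.5, -5, 8], 0],
  [0.6, [1.5, -5, 15], 0],
  [0.6, [1.5, -5, 22], 0],
  [0.6, [1.5, -5, 29], 0],
  [0.6, [1.5, -5, 36], 0],
  [0.1, [1.5, -5, 36], 0],
  [0.1, [1.5, -5, 36], 0],
], force=25)

```text
time_s: 33.45
tool_pos: [547.3, -207.5, 75.0]
ee_rot: [[-0.146, 0.989, 0.002], [0.989, 0.146, 0.002], [0.001, 0.002, -1.0]]
wrist_force: [0.8, 1.1, 1.0]
finger_gap: 22.7
```

```bash
python3 -c "
from h import *
plan(0,-122,78,8.34)
print(w2j(robot.state()['wrist_force'][:2]+J0))"
```

```text
t 33.45 jig now [  -1.4 -120.7] z 75.0 yaw_y 8.42 gap 22.7 F [0.8 1.1 1. ]
target world [ 548.9 -208.6   78. ] SHIFT [-1.3  1.4 -3. ] TURN 0.0014
[0.96237423 0.97586832]
```

Let the fingers close on the grip.

drive_tool([
  [0.1, [0, 0, 0], 0],
  [0.1, [0, 0, 0], 0],
  [0.1, [0, 0, 0], 0],
  [0.1, [0, 0, 0], 0],
  [0.1, [-1, 0, 0], 0],
  [0.1, [-2, 0, 0.5], 0],
  [0.1, [-3, 0, 1], 0],
  [0.1, [-3, 0, 1], 0],
])

```text
time_s: 34.25
tool_pos: [547.5, -209.2, 74.0]
ee_rot: [[-0.146, 0.989, 0.001], [0.989, 0.146, 0.005], [0.004, 0.002, -1.0]]
wrist_force: [-3.0, 5.6, 3.6]
finger_gap: 17.0
```

```bash
python3 -c "
from h import *
plan(0,-122,78,8.34)
print(w2j(robot.state()['wrist_force'][:2]+J0),robot.state()['ft_torque'])"
```

```text
t 34.25 jig now [  -1.4 -122.4] z 74.0 yaw_y 8.42 gap 17.0 F [-3.   5.6  3.6]
target world [ 548.9 -208.6   78. ] SHIFT [ 0.4  1.4 -4. ] TURN 0.0014
[-2.18716061  5.99461734] [ 0.92581049  0.4312962  -0.05702195]
```

drive_tool([
  [0.1, [-2, 0, 1], 0],
  [0.1, [-4, 0, 2.5], 0],
  [0.1, [-6, 0, 4], 0],
  [0.1, [-8, 0, 5.5], 0],
  [0.1, [-10, 0, 7], 0],
  [0.1, [-12, 0, 9], 0],
  [0.1, [-13, 0, 10], 0],
  [0.1, [-13, 0, 10], 0],
])

```text
time_s: 35.05
tool_pos: [549.0, -218.5, 66.2]
ee_rot: [[-0.147, 0.989, -0.002], [0.989, 0.147, 0.012], [0.012, 0.0, -1.0]]
wrist_force: [-10.2, 14.8, 19.0]
finger_gap: 16.7
```

```bash
python3 -c "
from h import *
plan(0,-122,78,8.34)
print(w2j(robot.state()['wrist_force'][:2]+J0),robot.state()['ft_torque'])
c=robot.camera('scene');crop(c,300,100,200,160,4,'pics/s31.png')
c=robot.camera('top');crop(c,340,190,140,105,5.7,'pics/t31.png')"
```

```text
t 35.05 jig now [  -1.3 -131.8] z 66.2 yaw_y 8.44 gap 16.7 F [-10.2  14.8  19. ]
target world [ 548.9 -208.6   78. ] SHIFT [  9.9   1.4 -11.7] TURN 0.0017
[-7.92427662 16.11901461] [ 2.55053013  1.70959392 -0.12663596]
```

View pics/t31.png

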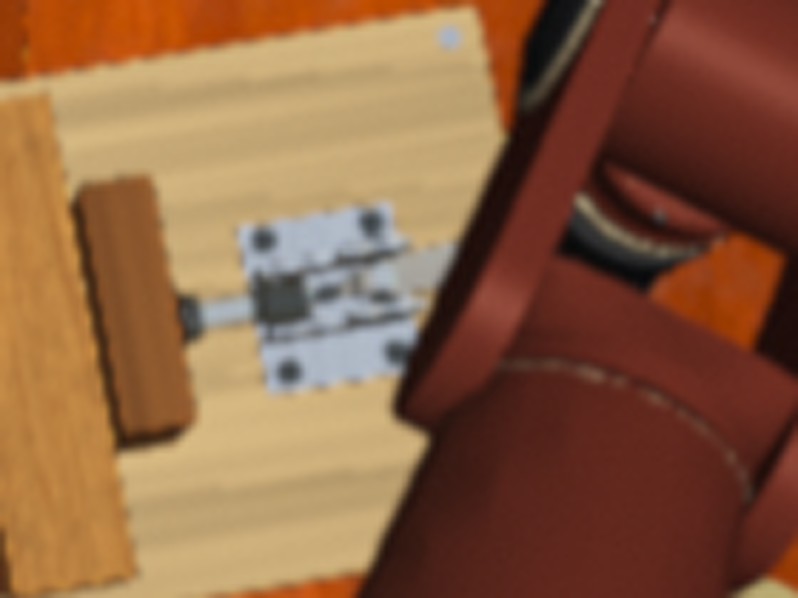

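View pics/s31.png

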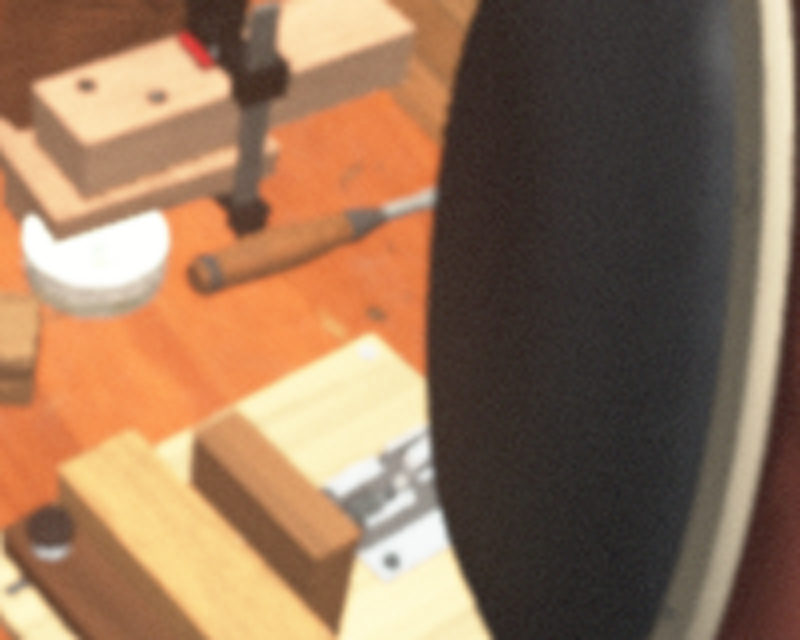

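drive_tool([
  [0.1, [-2, 0, 2], 0],
  [0.1, [-4, 0, 4], 0],
  [0.1, [-6, 0, 6], 0],
  [0.1, [-6, 0, 6], 0],
  [0.1, [-6, 0, 6], 0],
  [0.1, [-6, 0, 6], 0],
  [0.1, [-6, 0, 6], 0],
  [0.1, [-6, 0, 6], 0],
], force=40)

```text
time_s: 35.95
tool_pos: [549.4, -221.5, 63.4]
ee_rot: [[-0.146, 0.989, -0.004], [0.989, 0.146, 0.019], [0.019, -0.001, -1.0]]
wrist_force: [-11.7, 13.8, 21.1]
finger_gap: 16.9
```

```bash
python3 -c "
from h import *
plan(0,-122,78,8.34)
print(w2j(robot.state()['wrist_force'][:2]+J0),robot.state()['ft_torque'])
c=robot.camera('top');crop(c,340,190,140,105,5.7,'pics/t32.png')
c=robot.camera('scene');crop(c,350,180,70,70,6,'pics/s32.png')
plan(0,-122,78,8.34)"
```

```text
t 35.95 jig now [  -1.3 -134.8] z 63.4 yaw_y 8.41 gap 16.9 F [-11.7  13.8  21.1]
target world [ 548.9 -208.6   78. ] SHIFT [ 13.1   1.3 -14.4] TURN 0.0013
[-9.61411672 15.33723738] [ 2.4273663   2.05697629 -0.30169951]
t 36.05 jig now [  -1.3 -134.8] z 63.4 yaw_y 8.41 gap 16.5 F [-11.8  14.1  22.4]
target world [ 548.9 -208.6   78. ] SHIFT [ 13.1   1.3 -14.4] TURN 0.0012
```

View pics/s32.png

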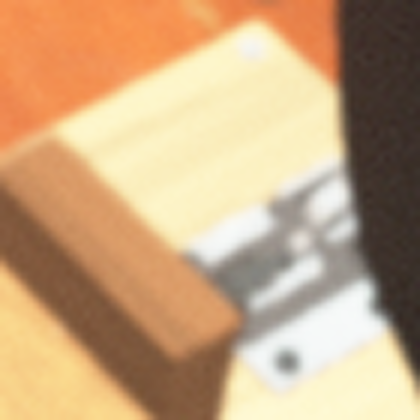

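View pics/t32.png

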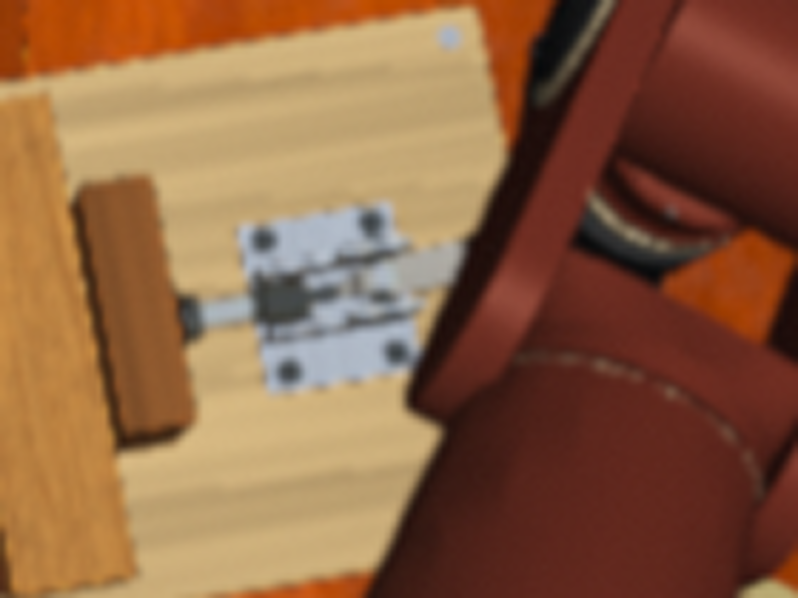

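drive_tool([
  [0.1, [-3, 0, 4], 0],
  [0.1, [-5, 0, 6], 0],
  [0.1, [-7, 0, 9], 0],
  [0.1, [-9, 0, 12], 0],
  [0.1, [-9, 0, 12], 0],
  [0.1, [-9, 0, 12], 0],
  [0.1, [-9, 0, 12], 0],
  [0.1, [-9, 0, 12], 0],
], force=60)

```text
time_s: 36.85
tool_pos: [550.7, -230.1, 56.6]
ee_rot: [[-0.145, 0.989, -0.006], [0.989, 0.145, 0.02], [0.02, -0.003, -1.0]]
wrist_force: [-15.1, 9.5, 28.5]
finger_gap: 15.9
```

```bash
python3 -c "
from h import *
plan(0,-122,78,8.34)
print(w2j(robot.state()['wrist_force'][:2]+J0),robot.state()['ft_torque'],robot.state()['ee_rot'].round(3).tolist())"
```

```text
t 36.85 jig now [  -1.3 -143.5] z 56.6 yaw_y 8.36 gap 15.9 F [-15.1   9.5  28.5]
target world [ 548.9 -208.6   78. ] SHIFT [ 22.    1.3 -20.9] TURN 0.0004
[-13.5718588   11.56524205] [ 1.6179998   2.74026748 -0.428255  ] [[-0.145, 0.989, -0.006], [0.989, 0.145, 0.02], [0.02, -0.003, -1.0]]
```

drive_tool([
  [0.1, [-3, 0, 5], 0],
  [0.1, [-5, 0, 8], 0],
  [0.1, [-6, 0, 11], 0],
  [0.1, [-7, 0, 14], 0],
  [0.1, [-9, 0, 17], 0],
  [0.1, [-10, 0, 20], 0],
  [0.1, [-11, 0, 23], 0],
  [0.1, [-12, 0, 25], 0],
])

```text
time_s: 37.65
tool_pos: [553.0, -246.5, 36.2]
ee_rot: [[-0.145, 0.989, -0.005], [0.989, 0.145, 0.01], [0.011, -0.003, -1.0]]
wrist_force: [-10.5, -6.6, 16.0]
finger_gap: 16.0
```

```bash
python3 -c "
from h import *
plan(0,-122,78,8.34)
print(w2j(robot.state()['wrist_force'][:2]+J0),robot.state()['ft_torque'],robot.state()['ee_rot'].round(3).tolist())
c=robot.camera('top');crop(c,340,190,140,105,5.7,'pics/t33.png')"
```

```text
t 37.65 jig now [  -1.4 -160. ] z 36.2 yaw_y 8.32 gap 16.0 F [-10.5  -6.6  16. ]
target world [ 548.9 -208.6   78. ] SHIFT [ 38.5   1.2 -41.4] TURN -0.0004
[-11.38037922  -5.02091008] [-0.85130584  1.96303357 -0.43296978] [[-0.145, 0.989, -0.005], [0.989, 0.145, 0.01], [0.011, -0.003, -1.0]]
```

View pics/t33.png

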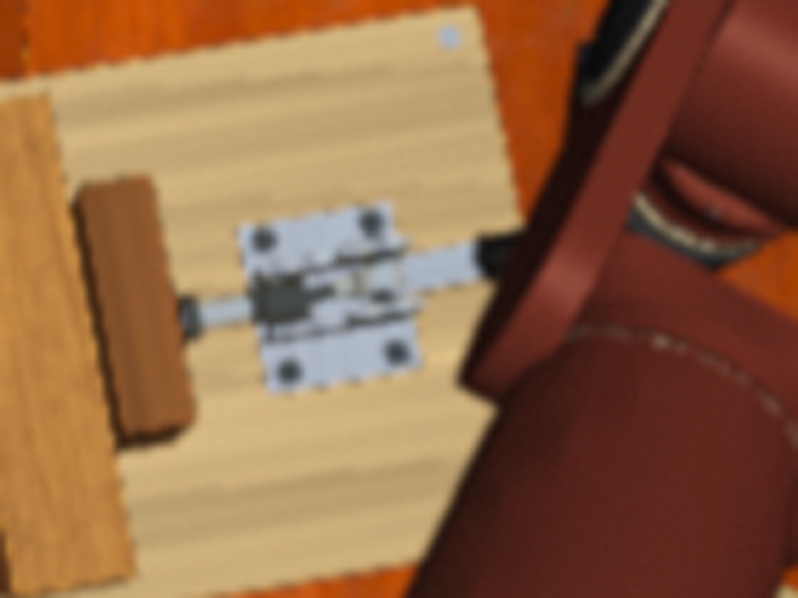

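drive_tool([
  [0.1, [0, 0, 4], 0],
  [0.1, [0, 0, 7], 0],
  [0.1, [0.5, 0, 10], 0],
  [0.1, [0.5, 0, 13], 0],
  [0.1, [1, 0, 16], 0],
  [0.1, [1, 0, 18], 0],
  [0.1, [1, 0, 20], 0],
  [0.1, [1, 0, 22], 0],
])

```text
time_s: 38.5
tool_pos: [554.2, -254.5, 14.4]
ee_rot: [[-0.144, 0.99, 0.001], [0.99, 0.144, -0.007], [-0.007, -0.0, -1.0]]
wrist_force: [1.4, -26.0, -8.4]
finger_gap: 15.9
```

```bash
python3 -c "
from h import *
plan(0,-122,78,8.34)
print(w2j(robot.state()['wrist_force'][:2]+J0),robot.state()['ft_torque'],robot.state()['ee_rot'].round(3).tolist())
c=robot.camera('top');crop(c,340,190,140,105,5.7,'pics/t34.png')"
```

```text
t 38.5 jig now [  -1.4 -168.1] z 14.4 yaw_y 8.27 gap 15.9 F [  1.4 -26.   -8.4]
target world [ 548.9 -208.6   78. ] SHIFT [ 45.7   1.3 -63.9] TURN -0.0012
[ -2.38313733 -25.87925798] [-3.75530728 -0.42365101 -0.30590098] [[-0.144, 0.99, 0.001], [0.99, 0.144, -0.007], [-0.007, -0.0, -1.0]]
```

View pics/t34.png

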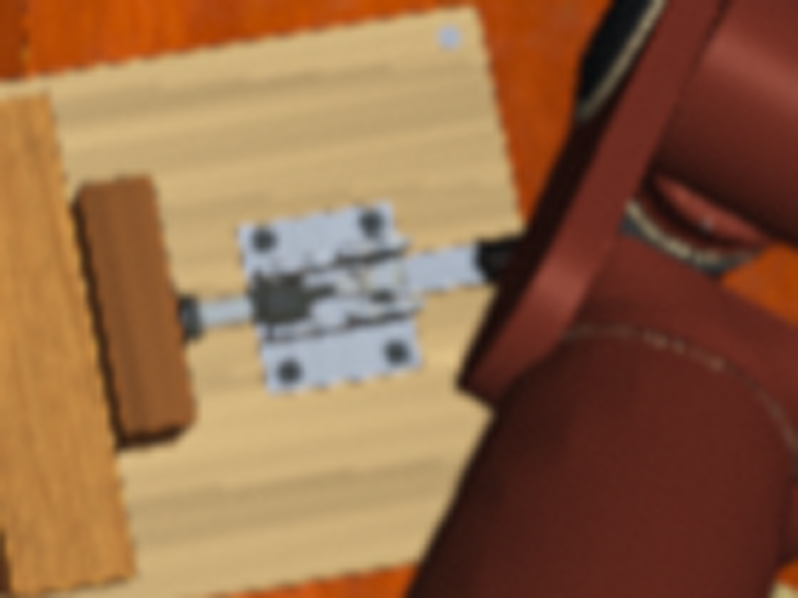

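drive_tool([
  [0.1, [0, 0, 2], 0],
  [0.1, [0, 0, 4], 0],
  [0.1, [0, 0, 6], 0],
  [0.1, [0, 0, 8], 0],
  [0.1, [0, 0, 10], 0],
  [0.1, [0, 0, 12], 0],
  [0.1, [0, 0, 12], 0],
  [0.1, [0, 0, 12], 0],
], force=30)

```text
time_s: 39.35
tool_pos: [555.0, -258.9, 5.2]
ee_rot: [[-0.141, 0.99, 0.003], [0.99, 0.141, -0.014], [-0.014, 0.001, -1.0]]
wrist_force: [-5.7, -9.5, 9.2]
finger_gap: 15.9
```

```bash
python3 -c "
from h import *
plan(0,-122,78,8.34)
print(w2j(robot.state()['wrist_force'][:2]+J0),robot.state()['ft_torque'],robot.state()['ee_rot'].round(3).tolist())
c=robot.camera('top');crop(c,340,190,140,105,5.7,'pics/t35.png')
c=robot.camera('scene');crop(c,350,180,70,70,6,'pics/s35.png')"
```

```text
t 39.35 jig now [  -1.2 -172.6] z 5.2 yaw_y 8.12 gap 15.9 F [-5.7 -9.5  9.2]
target world [ 548.9 -208.6   78. ] SHIFT [ 49.6   1.1 -73.6] TURN -0.0039
[-7.00864959 -8.53324959] [-1.31357665  1.11925337 -0.82231739] [[-0.141, 0.99, 0.003], [0.99, 0.141, -0.014], [-0.014, 0.001, -1.0]]
```

View pics/s35.png

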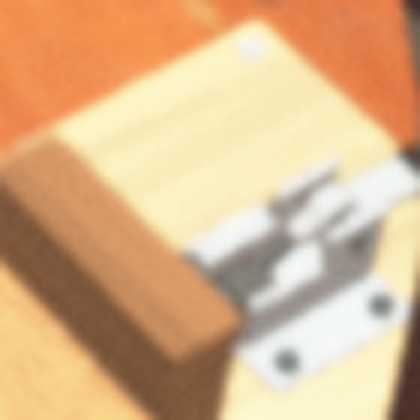

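drive_tool([
  [0.1, [-1, 0, 3], 0],
  [0.1, [-1, 0, 6], 0],
  [0.1, [-1, 0, 8], 0],
  [0.1, [-1, 0, 8], 0],
  [0.1, [-1, 0, 8], 0],
  [0.1, [-1, 0, 8], 0],
  [0.1, [-1, 0, 4], 0],
  [0.1, [-1, 0, 2], 0],
])

```text
time_s: 40.25
tool_pos: [555.4, -262.5, 5.3]
ee_rot: [[-0.14, 0.99, 0.003], [0.99, 0.14, -0.019], [-0.02, 0.0, -1.0]]
wrist_force: [-3.6, -6.6, 2.0]
finger_gap: 15.7
```

```bash
python3 -c "
from h import *
plan(0,-122,78,8.34)
print(w2j(robot.state()['wrist_force'][:2]+J0),robot.state()['ft_torque'])"
```

```text
t 40.25 jig now [  -1.4 -176.3] z 5.3 yaw_y 8.07 gap 15.7 F [-3.6 -6.6  2. ]
target world [ 548.9 -208.6   78. ] SHIFT [ 52.9   1.2 -73.7] TURN -0.0048
[-4.51764894 -5.96595678] [-1.19857359  0.82802772 -0.60658262]
```

drive_tool([
  [0.6, [0, 0, 0], 0],
  [0.6, [0, 0, 0], 0],
  [0.6, [0, 0, 0], 0],
  [0.6, [0, 0, -5], 0],
  [0.6, [0, 0, -20], 0],
  [0.6, [0, 0, -45], 0],
  [0.6, [0, 0, -80], 0],
  [0.6, [0, 0, -120], 0],
])

```text
time_s: 41.05
tool_pos: [554.4, -259.6, 126.5]
ee_rot: [[-0.141, 0.99, 0.002], [0.99, 0.141, -0.019], [-0.019, -0.001, -1.0]]
wrist_force: [1.3, -0.4, 0.3]
finger_gap: 51.0
```

```bash
python3 -c "
from h import *
plan(0,-122,78,8.34)
c=robot.camera('top');crop(c,340,190,140,105,5.7,'pics/t36.png')
c=robot.camera('scene');crop(c,300,140,160,120,5,'pics/s36.png')"
```

```text
t 41.05 jig now [  -1.9 -173.3] z 126.5 yaw_y 8.08 gap 51.0 F [ 1.3 -0.4  0.3]
target world [ 548.9 -208.6   78. ] SHIFT [52.2  1.7 47.5] TURN -0.0045
```

View pics/s36.png

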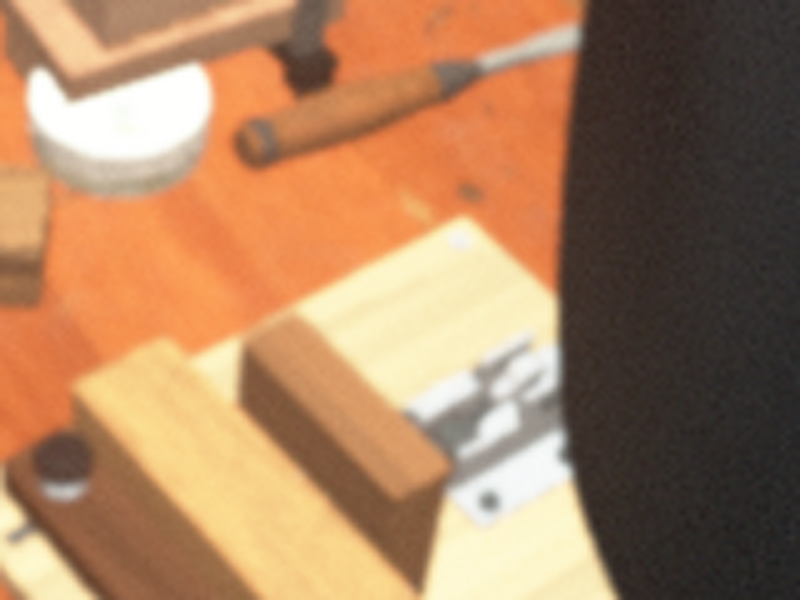

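View pics/t36.png

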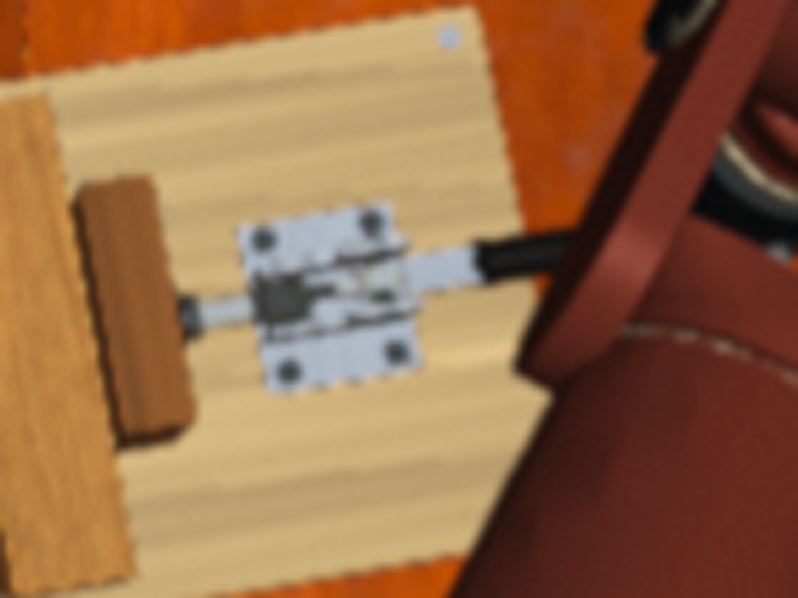

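drive_tool([
  [0.6, [0, 0, -40], 0],
  [0.6, [10, 0, -80], 0],
  [0.6, [50, 0, -100], 0],
  [0.6, [95, 0, -110], 0],
  [0.6, [140, 0, -110], 0],
  [0.6, [185, 0, -110], 0],
  [0.6, [230, 0, -110], 0],
  [0.6, [275, 0, -110], 0],
])

```text
time_s: 41.95
tool_pos: [518.5, 14.3, 237.3]
ee_rot: [[-0.14, 0.99, 0.017], [0.99, 0.141, -0.027], [-0.029, 0.013, -1.0]]
wrist_force: [0.6, 0.0, 0.6]
finger_gap: 51.3
```

drive_tool([
  [0.6, [45, 0, 0], 0],
  [0.6, [90, 0, 0], 0],
  [0.6, [135, 0, 0], 0],
  [0.6, [180, 0, 0], 0],
  [0.6, [225, 0, 0], 0],
  [0.6, [270, 0, 0], 0],
  [0.6, [290, 0, 0], 0],
  [0.6, [290, 0, 0], 0],
])

```text
time_s: 42.75
tool_pos: [476.8, 303.8, 229.2]
ee_rot: [[-0.144, 0.989, 0.017], [0.989, 0.145, -0.026], [-0.028, 0.013, -1.0]]
wrist_force: [-0.1, -0.5, 0.9]
finger_gap: 51.1
```

```bash
python3 -c "
from h import *
plan(0,-122,78,8.34)
c=robot.camera('top');crop(c,180,180,280,140,2.85,'pics/t37a.png');crop(c,290,180,160,120,5,'pics/t37.png')
c=robot.camera('scene');crop(c,270,130,220,170,3.6,'pics/s37.png')"
```

```text
t 42.75 jig now [  3.  395.4] z 229.2 yaw_y 8.33 gap 51.1 F [-0.1 -0.5  0.9]
target world [ 548.9 -208.6   78. ] SHIFT [-512.9   -4.9  165.7] TURN -0.0002
```

View pics/s37.png

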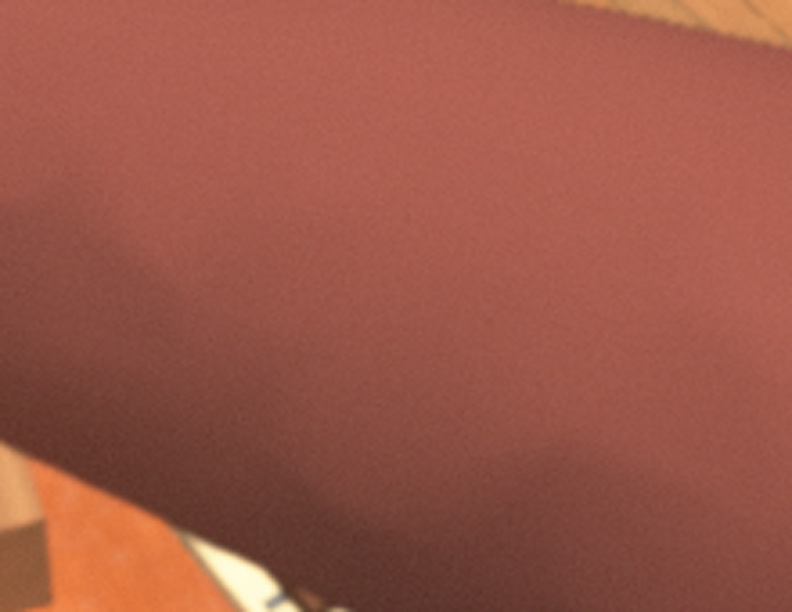

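View pics/t37.png

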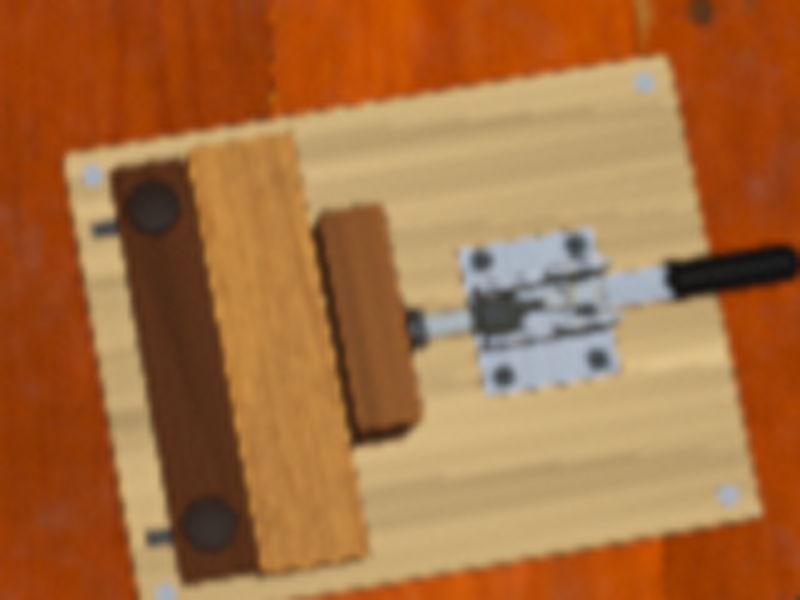

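View pics/t37a.png

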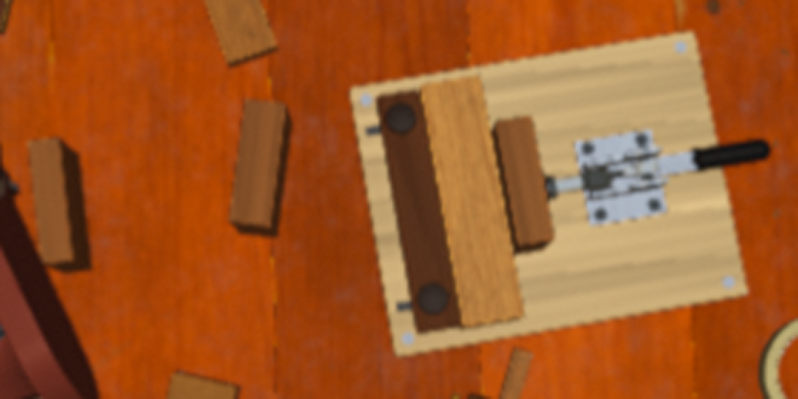

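```bash
python3 -c "
from h import *
c=robot.camera('top')
f=lambda n,q,z: print(n,w2j(onz(c,np.array(q)/5+[290,180]-.4,z)).round(1).tolist())
f('blank L/R',[(188,150),(257,572),(298,133),(368,553)],68)
f('packer',[(317,215),(353,435),(384,205),(421,420)],108)
f('leverend',[(797,262)],54)
f('gripstart',[(670,280)],54)
f('pad face',[(408,330)],36)
for th in (1.2,1.4,1.55):
  P=[np.r_[j2w([0,-78-r*np.sin(th)]),52+r*np.cos(th)] for r in (55,107)]
  print(th,((proj(c,P)-[290,180])*5).round(0).tolist())
"
```

```text
blank L/R [[96.5, 92.3], [-101.0, 95.6], [95.7, 40.5], [-101.2, 44.3]]
packer [[49.4, 43.2], [-50.5, 45.5], [48.8, 12.8], [-49.1, 14.5]]
leverend [[-1.9, -181.3]]
gripstart [[0.0, -120.2]]
pad face [[-0.0, 3.1]]
1.2 [[695.0, 269.0], [807.0, 244.0]]
1.4 [[696.0, 271.0], [807.0, 250.0]]
1.55 [[694.0, 274.0], [802.0, 255.0]]
```

drive_tool([
  [0.6, [36, -29, 0], 0],
  [0.6, [73, -59, 0], 0],
  [0.6, [110, -88, 0], 0],
  [0.6, [146, -118, 0], 0],
  [0.6, [183, -148, 0], 0],
  [0.6, [220, -177, 0], 0],
  [0.6, [256, -207, 0], 0],
  [0.6, [293, -237, 0], 0],
])

```text
time_s: 43.7
tool_pos: [202.2, 557.6, 218.1]
ee_rot: [[-0.138, 0.99, 0.018], [0.99, 0.138, -0.026], [-0.029, 0.014, -0.999]]
wrist_force: [0.5, 0.2, 0.9]
finger_gap: 51.2
```

```bash
python3 -c "
from h import *
plan(0,-122,78,8.34)
c=robot.camera('scene');crop(c,270,130,220,170,3.6,'pics/s38.png')
for th in (1.2,1.42,1.5,1.55):
  P=[np.r_[j2w([0,-78-r*np.sin(th)]),52+r*np.cos(th)] for r in (50,107)]
  print(th,((proj(c,P)+[5,2.6]-[270,130])*3.6).round(0).tolist())
"
```

```text
t 43.7 jig now [-232.   686.4] z 218.1 yaw_y 7.94 gap 51.2 F [0.5 0.2 0.9]
target world [ 548.9 -208.6   78. ] SHIFT [-802.3  235.6  166.5] TURN -0.007
1.2 [[560.0, 263.0], [630.0, 204.0]]
1.42 [[560.0, 273.0], [629.0, 226.0]]
1.5 [[560.0, 277.0], [627.0, 235.0]]
1.55 [[559.0, 279.0], [625.0, 240.0]]
```

View pics/s38.png

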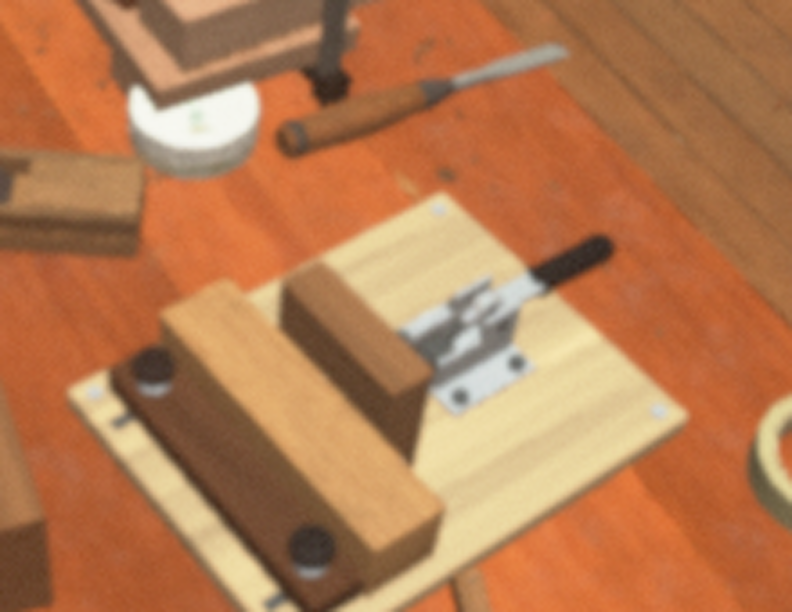

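```bash
python3 -c "
from cell import robot
print(robot.state()['time_s']); print(robot.sign_off())"
```

```text
43.75
the job is handed in; nothing more can be done
None
```

The blank is clamped in the jig with the 30 mm packer (b), and I handed the job in at 43.8 s. Only b was physically tried, although the task asked to try all three. I ruled the other two out by measurement.

**What I did**
- **Blank:** I pushed it home with the open fingers straddling the plunger, until the fence stopped it (about 8 N).
- **Packer:** Play measured in place with b in the gap was only about 0.5 mm. So c (34 mm) would not go in, and a (26 mm) would leave about 4.5 mm of slack, roughly the plunger's whole stroke. b went in with no more than about 2 N and was stood down on the board.
- **Lever:** I gripped the handle and swung it over centre to its stop.

**Last checks**
- In both camera views the lever lies nearly level. Its slope fits the stop position better than the over-centre point, and it was still there about 3 s after I let go.
- Packer b stands upright against both the plunger and the blank, and no gap shows between the blank and the fence. The image corners allow 1 to 1.5 mm of skew there.
- Packers a and c are still on the bench, and the robot is clear of everything.

**What failed or disagreed**
- The fingertips turned out to sit about 30 mm higher than the reported TCP. Because of that, the first grasp of b closed above it.
- Two attempts to push the lever with closed fingers met about 30 N, and it sprang back up each time.
- Swinging the lever over took about 33 N at the wrist, far more than the stated 0.45 Nm implies. I did not find out why.

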